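# Clamp a chromatography column into its V-block holder

### The arm

A 6-joint arm with a two-finger parallel gripper is mounted at the origin on the work surface. World frame = base frame: x ahead of the robot, y to its left, z up, the work surface at z = 0. Lengths are in m, angles in rad, forces in N, time in s.
With the tool pointing down it reaches from about 0.25 to 0.725 m from the base axis. Payload 4 kg.
Tool frame: the origin (TCP) lies at the very end of the fingers, on their centre line; the grasp point (between the pads) lies 19 mm behind it; x points along the fingers, z is the direction in which the jaws open and shut, and the axes are right-handed (so a half turn about x gives the same grasp; the last joint's range is limited). The gripper opens to 85 mm and grips with 20 to 120 N. Pads are 22 mm wide; open, the fingers measure 114 mm over their backs; the gripper's body (76 mm by 85 mm) begins 54 mm behind the grasp point. The pads swing forward as they close: fully open they stand 13 mm farther back than shut.
Start: joints at [-1.141, 0.241, 0.005, 1.335, 0, 1.571], TCP at [0.208, -0.455, 0.196] pointing down, gripper open.
Joint ranges: [-2.72, 2.72], [-1.05, 1.87], [-1.09, 1.28], [-1.99, 2.15], [-1.42, 1.44], [-3.14, 3.14]. Speed limits (rad/s): [2.79, 2.79, 3.14, 3.14, 3.14, 3.14].

### API

Orientations are given as a unit quaternion [x, y, z, w].
In Python, from workcell import bot gives the robot as it stands.
- The arm moves only by the tool apply_moves, never from a script. Its argument "targets" is one flat list of numbers, 7 for each row, row after row: the shift along the tool's x, y, z in units of 25 cm (1.0 is 25 cm), then the turn, a rotation vector about the tool's x, y, z in units of 0.5 rad (1.0 is 0.5 rad), then the opening, from 0 (shut) to 1 (fully open). In form: [tx, ty, tz, wx, wy, wz, claw, tx, ty, tz, wx, wy, wz, claw, ...]. A call has 1 to 12 rows; each row is the pose to reach, as a shift and turn from the pose commanded when the call began, along the tool's axes at that moment; what a row does not reach only later rows make up. A row lasts 1/12 s, in which the tool goes at most 41.7 mm and 7.16 degrees, less where a joint would pass 70% of its speed; a pose out of reach is approached as far as the arm can. A call with a number of a shift or a turn outside -1 to 1 is refused whole. A call with a gripper value outside its range is refused whole. The fingers move at their own pace and stop on an object; the grip force is fixed at half the most. Time passes only in rows, so rows that repeat a pose let the fingers close. It gives the time, the measured TCP pose, the force and the opening at its end, in the units of the state.
- bot.get_obs(): the state, without advancing time (a new reading comes with each control period).
- bot.camera(name): name is "scene" or "top" or "wrist"; returns (picture, depth): 400x640x3 uint8, red, green, blue; 400x640 float32, m along the optical axis (not along the pixel's ray), 0 where there is no reading.
- bot.camera_params(name): a dict with "fx", "fy", "cx", "cy" (pixels), "dist" ([k1, k2, p1, p2, k3] as OpenCV has them; the pictures are not rectified), "T" (4x4, takes a point from camera to world coordinates); the wrist camera has in their place "tool_from_camera" (4x4, takes a point from camera to tool coordinates, whose origin is the TCP and whose axes are the tool frame's). Camera axes: x right, y up, looking along -z (the intrinsics and any distortion apply to the point x, -y, -z); pixel columns grow to the right and rows downward; lengths in m; the calibration is good to about 2 mm. A picture is of the moment at which its call begins: read the wrist's pose just before it. camera_params takes no time and is no camera call.
- bot.job_done(): hands the job in, once; it reports no verdict.
The state is a dict: "clock": time; "joint_pos": joint angles; "joint_vel": joint speeds; "tau": joint torques, N m; "eef_pos": TCP position; "tool_rot": TCP orientation; "ft_force": force on the tool from outside, world axes, zero at the start; "ft_torque": the same for the moment, N m; "grip_width": finger opening in m.
Only numpy, scipy, OpenCV 4.12 (cv2) and the standard library are available. Lean on these libraries where they do the work, as an engineer would, in place of code of your own. Each camera call takes 0.05 s, during which the arm holds its last target.

### The job

Take the long steel column from its rest, lay it gently in the V-blocks of the column holder and slide it along the V until its end is fully home against the end stop. Then swing the hinged strap over it and press the strap down by its tab so that the sprung pad grips the column and stays down when you let go. Go by feel and push with no more than about 1.5 kg, and leave the short column and everything else on the bench where they are.

Things in the scene. Friction and masses are not known exactly. Their poses are not given: they have to be found in the camera images.
- column_center (a point): Middle, on the axis, of the long steel column to be clamped: a loose cylinder of 0.3 to 0.5 kg, 152 mm over all. Its y axis runs along it (ends alike; it may be rolled). Barrel 24 mm in diameter over the middle 124 mm; at each end a round nut 32 mm in diameter, 14 mm long.
- column: The long column itself; its origin is the same middle point.
- rest_long: Fixed grey rest on which the long column lies level, its axis 42 mm above the bench. Origin on the bench under its middle, y along the column. Two saddles at y -42 and +42 mm carry the barrel (10 mm long, 40 mm wide, tops 37 mm up); the 74 mm between them are free for fingers down to the 8 mm thick base.
- holder: The fixed column holder. Origin on the bench under the middle of the column's place; z up, y along the laid column and towards the end stop, x away from the strap's hinge. Base plate 12 mm thick, x -92 to +53 mm, y -93 to +93 mm. The strap, when open, leaves the space above the V free.
- vee (a point): Where the middle of a seated column that is home against the stop lies: holder x 0, y 0, 60 mm up; axes as the holder's. Two aluminium V-blocks (90 degrees, 18 mm long, 64 mm wide, groove 44 mm wide, tops 65 mm up) stand at y -42 and +42 mm, with 66 mm free for fingers between them. The column can be laid up to 10 mm short of home; sliding it takes some 2 to 8 N.
- end_stop: Fixed steel end stop plate of the holder, 40 mm wide, 10 mm thick, top 78 mm above the bench. Origin: centre of the face against which the column's nut must rest (holder x 0, y +76 mm, 60 mm up). Push the column against it with less than 22 N.
- strap_hinge (a point): Axis of the strap's hinge, along the holder's y, at holder x -72 mm, y 0, 88 mm above the bench, between two steel lugs (y -24 to +24 mm, x -80 to -64 mm, top 95 mm up).
- strap_tab (a point): Middle of the back (upper when closed) face of the black tab at the strap's free end, 107 mm from the hinge axis. z: outward normal of that face; x: from hinge to tip. Tab 30 mm long (92 to 122 mm from the hinge), 32 mm wide, 8 mm thick; the steel strap before it is 24 mm wide, 6 mm thick. Push here from behind to swing the strap over, press here to clamp.
- strap: The strap; origin on the hinge, x to the tip, z out of its back. Level when closed; at the start swung open 1.9 to 2.3 rad, leaning back to holder -x. Friction keeps it where left; 8 to 9 N at the tab move it. 72 mm from the hinge, under it, sits a sprung pad (10 N/mm, 3 mm travel) on a screw set anew each time: it meets the barrel anywhere from 0.09 rad above level to 0.09 below.
- pad_place (a point): Point of the strap's middle plane above the pad, 72 mm from the hinge axis. The screw's head stands 15 to 30 mm out of the strap's back here. The pad must press on the column with 4 to 22 N, also after letting go (the hinge friction holds up to 12 N): once the pad is felt, a push of 13 to 16 N in all, down on the tab, is right.
- short_column_center (a point): Bystander: the short column, same 24 mm barrel and 32 mm nuts but only 88 mm over all, lying on its own grey rest; this point is its middle. Which rest is nearer the robot changes.
- vial_a: Bystander: capped amber vial 27 mm in diameter, 56 mm tall; origin at the middle of its foot.
- vial_b: Bystander: a second such vial.
- jar: Bystander: amber jar 60 mm in diameter, 75 mm tall; origin at its foot.
- solvent_bottle: Bystander: clear bottle 80 mm in diameter, 170 mm tall; origin at its foot.
- beaker: Bystander: glass beaker 66 mm in diameter, 85 mm tall; origin at its foot.
- wrench: Bystander: steel wrench 160 mm long lying flat; origin at its middle.

How it is judged:
On the way, in this order (a step that is already met when the one before it is completed fails the run):
1. the long column lies centred in both V-blocks (within 3 mm across, 2.5 mm in height, 0.04 rad) with the strap still open (x of column_center in the frame of holder between -0.003 and 0.003 m and z of column_center in the frame of holder between 0.056 and 0.0625 m and angle between the y axis of column_center and the y axis of holder, either way round below 0.04 rad and angle between strap's own z axis and vertical above 1 rad), for 0.2 s.
2. with the column home against the end stop, the strap is closed and its pad presses on it (x of column_center in the frame of holder between -0.003 and 0.003 m and z of column_center in the frame of holder between 0.056 and 0.0625 m and angle between the y axis of column_center and the y axis of holder, either way round below 0.04 rad and y of column_center in the frame of holder between -0.0015 and 0.0015 m and contact force between strap and column above 4 N and angle between strap's own z axis and vertical below 0.2 rad), for 0.2 s.
At the end, for the whole second after the job is handed in: The long column lies in both V-blocks (within 3 mm of centre, 2.5 mm in height, 0.04 rad), its end within 1.5 mm of the end stop, the strap closed (within 0.2 rad of level), its pad pressing on the column with 4 N or more, all at rest; bystanders within 25 mm of their starts (all of step 2 and linear speed of column below 0.01 m/s and angular speed of strap below 0.02 rad/s); the robot touches nothing.
It fails at once if the column is pushed against the end stop with more than 22 N (contact force between column and end_stop above 22 N).
It fails at once if the pad presses on the column with more than 22 N (contact force between column and strap above 22 N).
It fails at once if the column is dropped or rammed into the holder (more than 60 N) (contact force between column and holder above 60 N).
It fails at once if a bystander is moved by more than 25 mm (distance of any of short_column_center, vial_a, vial_b, jar, solvent_bottle, beaker, wrench from where it was at the start of the episode above 0.025 m).
It also fails if it takes over 72 s, if anything falls off the work surface, if the arm or the gripper's body presses on something with over 40 N, if the wrist force passes 120 N, or if a joint passes its speed limit or range.

## Working session

There is one attempt and no reset: what is moved stays moved. The work goes in short steps, Python scripts to look and compute and a tool call to move; the robot and the scene stay as the last step left them, time stands still between calls to the robot, and variables do not carry over. Pictures are saved under pics/ and viewed, and the job is handed in when it is done.

Besides the shell and the picture viewer there is one more tool, called after ">>>" as name(argument=value, ...) on one line, values as JSON. apply_moves: Moves the arm, as the interface text tells. Its arguments: {"type":"object","properties":{"targets":{"type":"array"}},"required":["targets"]}

```bash
ls; mkdir -p pics
python3 - <<'E'
from workcell import bot
import cv2,numpy as np
print(bot.get_obs())
for n in ("scene","top","wrist"):
    p,d=bot.camera(n); cv2.imwrite(f"pics/{n}0.png",p[:,:,::-1]); np.save(f"pics/{n}0.npy",d); print(n,bot.camera_params(n))
E
```

```text
pics
{'clock': 0.0, 'joint_pos': array([-1.14098956e+00,  2.41405345e-01,  3.71163550e-03,  1.33519801e+00,
       -2.16495029e-05,  1.57082853e+00]), 'joint_vel': array([-8.16657666e-04,  1.59693220e-04, -7.95765602e-04, -2.27609480e-03,
       -1.40987357e-03, -1.50634401e-05]), 'tau': array([ 3.98103075e-04, -3.72315145e+01,  2.52409154e+01,  1.71096961e-02,
       -8.36942309e-05, -8.28983218e-06]), 'eef_pos': array([ 0.20804444, -0.45387943,  0.19521204]), 'tool_rot': array([ 0.38227498,  0.5957462 , -0.38148771,  0.5944909 ]), 'ft_force': array([-0.35428629, -0.31506433,  0.58622427]), 'ft_torque': array([ 0.04024873,  0.01521808, -0.00695802]), 'grip_width': 0.0849569699426159}
scene {'fx': 396.1910812999764, 'fy': 396.1910812999764, 'cx': 313.4907722039233, 'cy': 200.73036052256674, 'dist': array([-0.01731138,  0.        ,  0.        ,  0.        ,  0.        ]), 'T': array([[-0.06291438, -0.66168817,  0.74713489,  1.30600549],
       [ 0.9979718 , -0.0489854 ,  0.04065359,  0.00503732],
       [ 0.0096987 ,  0.74817725,  0.66342802,  0.79286465],
       [ 0.        ,  0.    
[... 420 characters left out ...]
 1.33158211e-01,  9.90997545e-01,
         1.44785098e+00],
       [ 0.00000000e+00,  0.00000000e+00,  0.00000000e+00,
         1.00000000e+00]])}
wrist {'fx': 326.10071695558753, 'fy': 326.10071695558753, 'cx': 317.81729412348216, 'cy': 202.0989690243995, 'dist': array([-0.05305056,  0.        ,  0.        ,  0.        ,  0.        ]), 'tool_from_camera': array([[-1.02959625e-05,  2.62975021e-01, -9.64802642e-01,
        -1.77653487e-01],
       [ 4.34208455e-04,  9.64802552e-01,  2.62974992e-01,
         6.63183333e-02],
       [ 9.99999906e-01, -4.16217884e-04, -1.24119548e-04,
        -3.83396792e-04],
       [ 0.00000000e+00,  0.00000000e+00,  0.00000000e+00,
         1.00000000e+00]])}
```

View pics/top0.png

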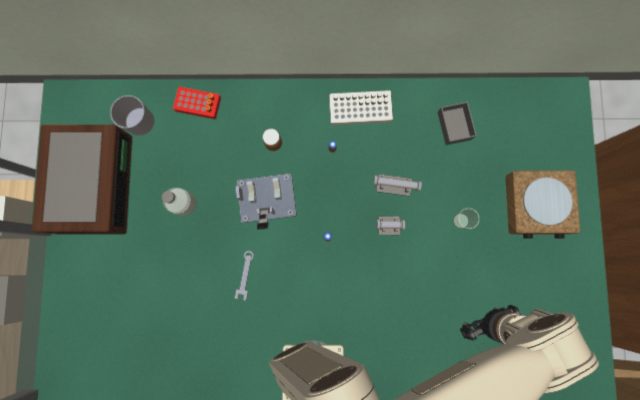

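View pics/scene0.png

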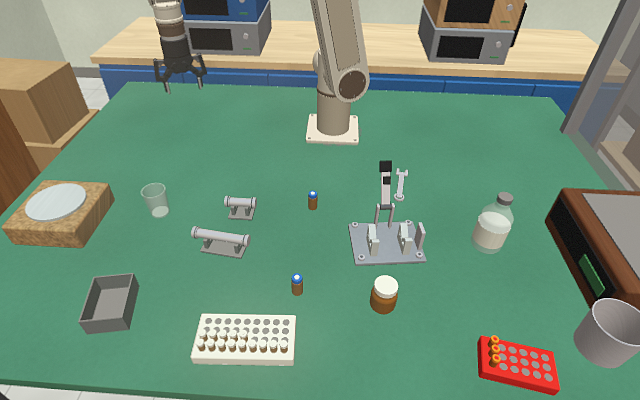

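View pics/wrist0.png

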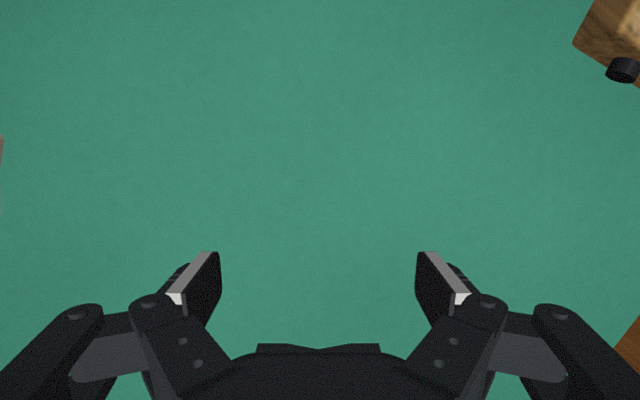

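The top view shows the long column at about (397,184) and the short one at (391,225). The holder is at (266,198) with the stop on its left at (239,192), and the open strap points towards the robot at (263,218). I'll crop and measure.

```bash
cat > h.py <<'E'
from workcell import bot
import cv2,numpy as np
from scipy.spatial.transform import Rotation as R
def K(c): return np.array([[c['fx'],0,c['cx']],[0,c['fy'],c['cy']],[0,0,1.]])
def camT(n,obs=None):
    c=bot.camera_params(n)
    if n!='wrist': return c['T']
    T=np.eye(4);T[:3,:3]=R.from_quat(obs['tool_rot']).as_matrix();T[:3,3]=obs['eef_pos']
    return T@c['tool_from_camera']
def rays(n,uv,T):
    c=bot.camera_params(n)
    p=cv2.undistortPoints(np.array(uv,float).reshape(-1,1,2),K(c),c['dist']).reshape(-1,2)
    d=np.c_[p[:,0],-p[:,1],-np.ones(len(p))]@T[:3,:3].T
    return T[:3,3],d
def plane(n,uv,z,T):
    o,d=rays(n,uv,T); return o+d*((z-o[2])/d[:,2])[:,None]
def bydepth(n,uv,dep,T):
    o,d=rays(n,uv,T); k=np.array([dep[int(round(v)),int(round(u))] for u,v in uv]); return o+d*k[:,None]
def proj(n,P,T):
    c=bot.camera_params(n); q=(np.array(P)-T[:3,3])@T[:3,:3]; q=q*[1,-1,-1]
    return cv2.projectPoints(q.reshape(-1,1,3),np.zeros(3),np.zeros(3),K(c),c['dist'])[0].reshape(-1,2)
E
python3 - <<'E'
from h import *
im=cv2.imread('pics/top0.png')
a=cv2.resize(im[165:235,225:305],None,fx=7,fy=7,interpolation=cv2.INTER_CUBIC)
b=cv2.resize(im[165:245,365:435],None,fx=7,fy=7,interpolation=cv2.INTER_CUBIC)
cv2.imwrite('pics/c1.png',a);cv2.imwrite('pics/c2.png',b)
im=cv2.imread('pics/scene0.png')
cv2.imwrite('pics/c3.png',cv2.resize(im[150:270,340:440],None,fx=5,fy=5,interpolation=cv2.INTER_CUBIC))
T=camT('top');d=np.load('pics/top0.npy')
print(bydepth('top',[(385,184),(398,184),(412,184),(387,225),(391,224),(270,200),(262,195)],d,T))
E
```

```text
[[ 0.60869802 -0.23475028  0.04888828]
 [ 0.60879639 -0.27702145  0.04800324]
 [ 0.60894588 -0.32260618  0.04680634]
 [ 0.4746679  -0.23778808  0.05447578]
 [ 0.47782281 -0.25052024  0.05503133]
 [ 0.56238648  0.14382412  0.00811832]
 [ 0.57786598  0.16955619  0.01738094]]
```

View pics/c1.png

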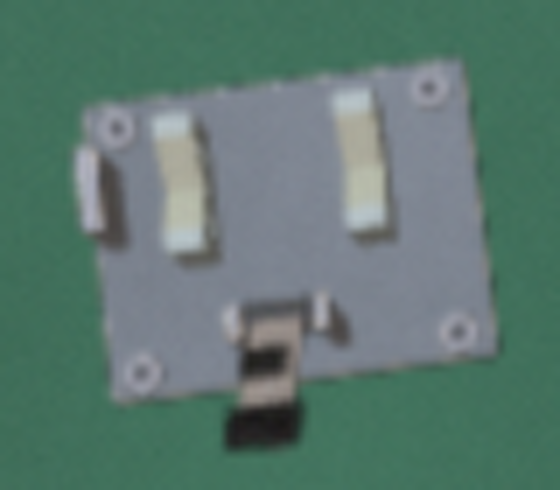

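View pics/c2.png

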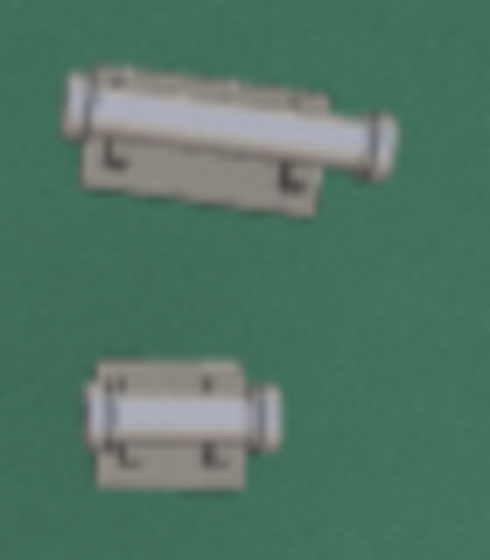

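View pics/c3.png

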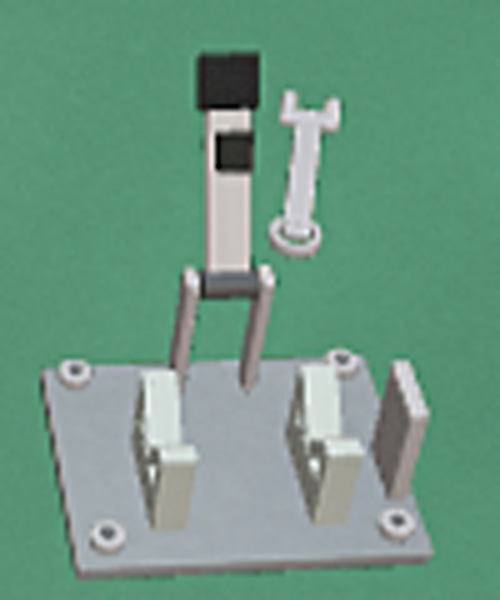

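Run:
```python
from h import *
T=camT('top')
c=np.array([(85,103),(460,62),(495,352),(113,402)])/7+[225,165]-0.43
P=plane('top',c,0.012,T); print(P)
loc=np.array([(.053,.093),(.053,-.093),(-.092,-.093),(-.092,.093)])
# 2D rigid fit
A=loc-loc.mean(0);B=P[:,:2]-P[:,:2].mean(0)
th=np.arctan2((A[:,0]*B[:,1]-A[:,1]*B[:,0]).sum(),(A*B).sum());Rm=np.array([[np.cos(th),-np.sin(th)],[np.sin(th),np.cos(th)]])
o=P[:,:2].mean(0)-Rm@loc.mean(0);print('holder',th,o,'res',(loc@Rm.T+o-P[:,:2]))
e=np.array([(65,104),(393,148)])/7+[365,165]-.43
Q=plane('top',e,0.045,T);print('col',Q,Q.mean(0),np.linalg.norm(Q[1]-Q[0]),np.arctan2(-(Q[0]-Q[1])[0],(Q[0]-Q[1])[1]))
ob=bot.get_obs();print(R.from_quat(ob['tool_rot']).as_matrix())
```

```text
[[0.63214827 0.25630695 0.012     ]
 [0.65186877 0.07657951 0.012     ]
 [0.51202983 0.0586447  0.012     ]
 [0.48832214 0.23927888 0.012     ]]
holder 0.12096185546804115 [0.59044977 0.16005552] res [[-0.00030781  0.00246438]
 [ 0.00241577 -0.00244909]
 [-0.00168579 -0.00201101]
 [-0.00042217  0.00199572]]
col [[ 0.62460985 -0.19929528  0.045     ]
 [ 0.60357594 -0.35105744  0.045     ]] [ 0.61409289 -0.27517636  0.045     ] 0.15321285848148644 -0.13772045449647227
[[-7.33764478e-04  9.09035916e-01  4.16717128e-01]
 [ 1.47512799e-03  4.16717771e-01 -9.09034721e-01]
 [-9.99998643e-01 -5.23062871e-05 -1.64671702e-03]]
```

>>> apply_moves(targets=[0,1,0,-1,0,0,1,0,1,0,-1,0,0,1,0,1,0,-1,0,0,1,0,1,0,-1,0,0,1,0,1,0,-1,0,0,1,0,1,0,-1,0,0,1,0,1,0,-1,0,0,1])

```text
clock: 0.73
eef_pos: [0.4417, -0.3466, 0.1951]
tool_rot: [0.221, 0.671, -0.219, 0.673]
ft_force: [-0.1, -0.0, -0.2]
grip_width: 0.0854
```

```bash
cat >> h.py <<'E'
def to(P,ydir_ang,ob=None,down=True):
    "print shift/turn (units) from current pose to TCP P with tool down and tool y at world angle"
    ob=ob or bot.get_obs()
    Rc=R.from_quat(ob['tool_rot']).as_matrix()
    a=ydir_ang; y=np.array([np.cos(a),np.sin(a),0]);x=np.array([0,0,-1.]);Rt=np.c_[x,y,np.cross(x,y)]
    print('shift',np.round(Rc.T@(np.array(P)-ob['eef_pos'])/.25,3),'turn',np.round(R.from_matrix(Rc.T@Rt).as_rotvec()/.5,3))
def st():
    o=bot.get_obs();print('t',round(o['clock'],2),'p',np.round(o['eef_pos'],4),'f',np.round(o['ft_force'],2),'m',np.round(o['ft_torque'],2),'w',round(o['grip_width'],4),'j',np.round(o['joint_pos'],2));return o
E
python3 - <<'E'
from h import *
o=st();to((.60,-.275,.20),np.pi/2-.138)
E
```

```text
t 0.73 p [ 0.4417 -0.3466  0.1951] f [-0.14 -0.01 -0.24] m [-0.03 -0.02  0.03] w 0.0854 j [-0.67  0.36  0.17  1.38  0.    1.54]
shift [-0.017  0.606  0.341] turn [-0.99   0.003 -0.005]
```

>>> apply_moves(targets=[-0.02,0.61,0.34,-0.99,0,0,1,-0.02,0.61,0.34,-0.99,0,0,1,-0.02,0.61,0.34,-0.99,0,0,1,-0.02,0.61,0.34,-0.99,0,0,1,-0.02,0.61,0.34,-0.99,0,0,1,-0.02,0.61,0.34,-0.99,0,0,1])

```text
clock: 1.23
eef_pos: [0.597, -0.2768, 0.1992]
tool_rot: [0.051, 0.706, -0.05, 0.705]
ft_force: [-1.2, 0.2, -0.4]
grip_width: 0.0853
```

Run:
```python
from h import *
o=st()
p,d=bot.camera('wrist');cv2.imwrite('pics/w1.png',p[:,:,::-1]);np.save('pics/w1.npy',d);np.save('pics/w1T.npy',camT('wrist',o))
```

```text
t 1.23 p [ 0.597  -0.2768  0.1992] f [-1.18  0.24 -0.35] m [-0.    0.05  0.03] w 0.0853 j [-0.43  0.57  0.51  1.51  0.    1.28]
```

View pics/w1.png

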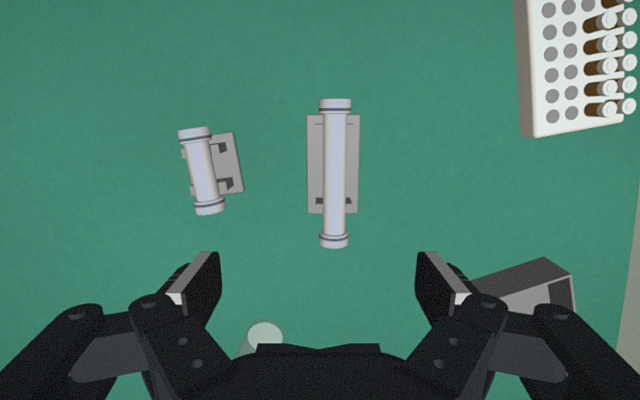

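Run:
```python
from h import *
im=cv2.imread('pics/w1.png').astype(int);T=np.load('pics/w1T.npy')
print('tcp px',proj('wrist',[[0.597,-.2768,.1992]],T))
b=im.sum(2)
g=b[150,310:365];print(g);print(b[180,310:365])
for c in (330,335,340):
    print(c,b[92:104,c],b[238:254,c])
print([tuple(im[150,x]) for x in (318,335,350,400)])
```

```text
tcp px [[318.24847045 232.50658268]]
[473 488 474 480 481 483 479 484 482 480 473 487 432 400 434 483 522 553
 565 567 583 583 590 591 588 591 592 590 589 594 588 589 585 565 538 483
 464 472 474 477 481 482 480 475 478 478 482 497 450 343 309 328 332 313
 328]
[464 468 466 468 472 466 468 466 473 474 472 467 435 385 434 480 527 555
 571 576 579 592 592 589 588 591 591 596 591 590 588 589 583 557 514 468
 465 469 474 466 474 465 481 470 471 478 483 454 356 329 328 333 331 335
 328]
330 [312 327 319 309 321 326 385 558 577 567 561 564] [504 327 317 483 580 585 576 568 563 550 462 339 316 329 325 327]
335 [332 324 310 324 319 314 415 565 581 571 564 576] [535 327 304 461 579 591 578 568 567 556 480 334 319 319 319 336]
340 [311 320 323 322 314 315 418 568 585 575 568 568] [449 291 346 521 585 578 577 575 567 520 395 322 335 322 323 335]
[(np.int64(159), np.int64(160), np.int64(163)), (np.int64(211), np.int64(193), np.int64(187)), (np.int64(161), np.int64(160), np.int64(160)), (np.int64(119), np.int64(139), np.int64(72))]
```

Run:
```python
from h import *
T=np.load('pics/w1T.npy');d=np.load('pics/w1.npy')
A=plane('wrist',[(333.8,150),(333.5,180),(333.6,210)],.043,T);print(A)
E=plane('wrist',[(335,98),(334,248.3)],.058,T);print(E,np.linalg.norm(E[0]-E[1]),E.mean(0))
print(bydepth('wrist',[(335,150),(335,180),(335,220),(335,104),(334,243)],d,T))
v=E[0]-E[1];print(np.arctan2(-v[0],v[1]))
to((E.mean(0)[0],E.mean(0)[1],.10),np.pi/2+np.arctan2(-v[0],v[1]))
```

```text
[[ 0.6168512  -0.24845794  0.043     ]
 [ 0.61251949 -0.27925716  0.043     ]
 [ 0.6084167  -0.31160306  0.043     ]]
[[ 0.62382023 -0.19874864  0.058     ]
 [ 0.603336   -0.34894651  0.058     ]] 0.1515882657675076 [ 0.61357811 -0.27384758  0.058     ]
[[ 0.61766776 -0.24734174  0.05443889]
 [ 0.61382127 -0.27722925  0.05396656]
 [ 0.60840466 -0.31944905  0.05346888]
 [ 0.62313255 -0.20413572  0.05767167]
 [ 0.60410023 -0.34321795  0.05744322]]
-0.13554534532505821
shift [0.398 0.027 0.071] turn [-0.018 -0.005 -0.   ]
```

>>> apply_moves(targets=[0.15,0.027,0.071,-0.02,0,0,1,0.3,0.027,0.071,-0.02,0,0,1,0.42,0.027,0.071,-0.02,0,0,1,0.52,0.027,0.071,-0.02,0,0,1,0.6,0.027,0.071,-0.02,0,0,1,0.66,0.027,0.071,-0.02,0,0,1,0.7,0.027,0.071,-0.02,0,0,1,0.7,0.027,0.071,-0.02,0,0,1])

```text
clock: 1.95
eef_pos: [0.6101, -0.2753, 0.0236]
tool_rot: [0.049, 0.707, -0.048, 0.704]
ft_force: [-0.6, 0.5, -0.3]
grip_width: 0.0856
```

Run:
```python
from h import *
o=st();to((.6133,-.2738,.024),np.pi/2-.1355)
p,d=bot.camera('wrist');cv2.imwrite('pics/w2.png',p[:,:,::-1])
```

```text
t 1.95 p [ 0.6101 -0.2753  0.0236] f [-0.55  0.5  -0.33] m [0.   0.   0.01] w 0.0856 j [-0.42  0.69  0.25  1.14 -0.    1.29]
shift [-0.002  0.008  0.012] turn [-0.006 -0.01  -0.002]
```

View pics/w2.png

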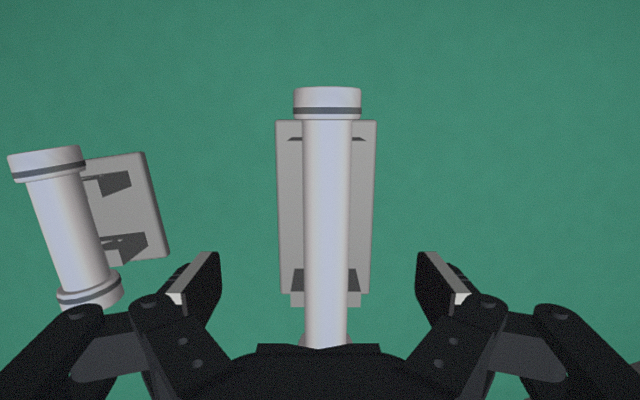

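>>> apply_moves(targets=[0,0.008,0.012,0,0,0,1,0,0.008,0.012,0,0,0,0,0,0.008,0.012,0,0,0,0,0,0.008,0.012,0,0,0,0,0,0.008,0.012,0,0,0,0,0,0.008,0.012,0,0,0,0,0,0.008,0.012,0,0,0,0,0,0.008,0.012,0,0,0,0,0,0.008,0.012,0,0,0,0,0,0.008,0.012,0,0,0,0])

```text
clock: 2.83
eef_pos: [0.6167, -0.2733, 0.026]
tool_rot: [0.048, 0.706, -0.048, 0.705]
ft_force: [0.1, -0.3, -0.0]
grip_width: 0.0002
```

Run:
```python
from h import *
o=st()
```

```text
t 2.83 p [ 0.6167 -0.2733  0.026 ] f [ 0.08 -0.32 -0.02] m [-0.    0.02  0.03] w 0.0002 j [-0.42  0.69  0.27  1.15  0.    1.29]
```

Run:
```python
from h import *
p,d=bot.camera('wrist');cv2.imwrite('pics/w3.png',p[:,:,::-1])
p,d=bot.camera('scene');cv2.imwrite('pics/s3.png',cv2.resize(p[150:280,170:290,::-1],None,fx=5,fy=4.5,interpolation=cv2.INTER_CUBIC))
```

```text
(no output)
```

View pics/w3.png

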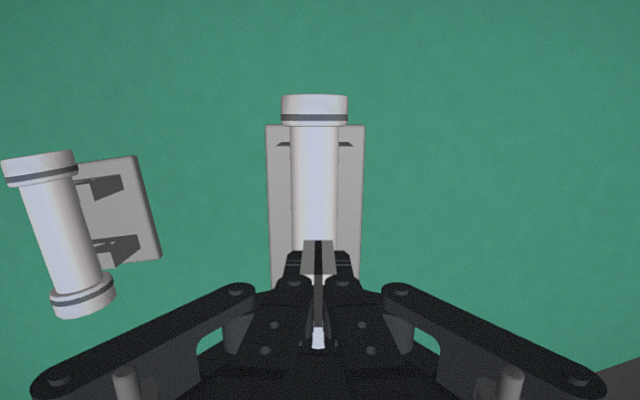

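View pics/s3.png

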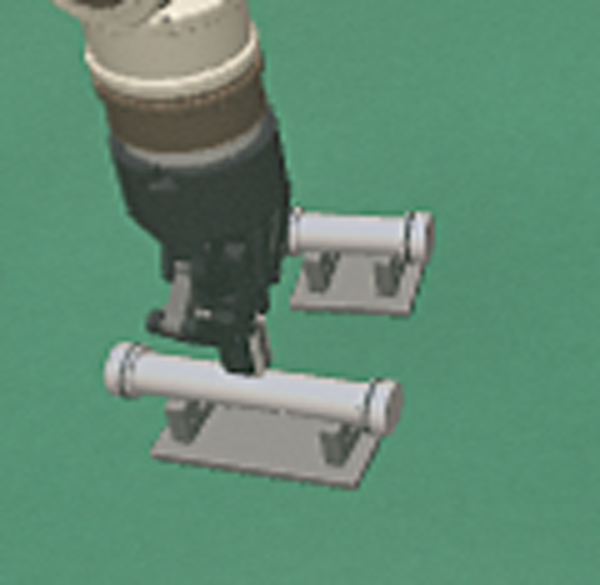

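Run:
```python
from h import *
o=st();T=camT('wrist',o)
p,d=bot.camera('wrist')
uv=[(314,105),(315,150),(315,200),(315,230),(318,245),(310,250),(326,250),(318,260),(300,260),(200,60)]
print(np.c_[uv,bydepth('wrist',uv,d,T).round(4)])
T=camT('scene');p,d=bot.camera('scene')
# crop coords /(5,4.5)+ (170,150)
c=np.array([(125,360),(200,375),(320,395),(385,400),(240,365),(242,345),(255,350)])/[5,4.5]+[170,150]
print(np.c_[c,bydepth('scene',c,d,T).round(4)])
```

```text
t 2.93 p [ 0.6167 -0.2733  0.0261] f [-0.12 -1.27  0.17] m [-0.01 -0.01 -0.02] w -0.0002 j [-0.42  0.69  0.27  1.15 -0.    1.29]
[[ 3.140e+02  1.050e+02  6.243e-01 -2.034e-01  5.710e-02]
 [ 3.150e+02  1.500e+02  6.220e-01 -2.230e-01  5.430e-02]
 [ 3.150e+02  2.000e+02  6.188e-01 -2.463e-01  5.450e-02]
 [ 3.150e+02  2.300e+02  6.167e-01 -2.614e-01  5.400e-02]
 [ 3.180e+02  2.450e+02  6.180e-01 -2.627e-01  7.010e-02]
 [ 3.100e+02  2.500e+02  6.148e-01 -2.614e-01  7.750e-02]
 [ 3.260e+02  2.500e+02  6.214e-01 -2.630e-01  7.590e-02]
 [ 3.180e+02  2.600e+02  6.181e-01 -2.623e-01  8.630e-02]
 [ 3.000e+02  2.600e+02  6.101e-01 -2.648e-01  7.880e-02]
 [ 2.000e+02  6.000e+01  5.612e-01 -1.671e-01  7.000e-04]]
[[ 1.95000000e+02  2.30000000e+02  6.13200000e-01 -3.37600000e-01
   5.69000000e-02]
 [ 2.10000000e+02  2.33333333e+02  6.17500000e-01 -2.98000000e-01
   5.20000000e-02]
 [ 2.34000000e+02  2.37777778e+02  6.27200000e-01 -2.33600000e-01
   5.06000000e-02]
 [ 2.47000000e+02  2.38888889e+02  6.31600000e-01 -1.99000000e-01
   5.40000000e-02]
 [ 2.18000000e+02  2.31111111e+02  6.30200000e-01 -2.70500000e-01
   7.53000000e-02]
 [ 2.18400000e+02  2.26666667e+02  6.33100000e-01 -2.65800000e-01
   9.44000000e-02]
 [ 2.21000000e+02  2.27777778e+02  6.24100000e-01 -2.63400000e-01
   8.15000000e-02]]
```

Run:
```python
from h import *
T=np.array(bot.camera_params('wrist')['tool_from_camera'])
P=[(x,y,z) for x in (-.02,-.013,0) for y in (-.011,.011) for z in (.0425,)]+[(x,y,0) for x in (-.04,-.03,-.02,0) for y in (-.011,.011)]
print(np.c_[P,proj('wrist',P,T).round(1)])
d=np.load('pics/w1.npy')
uv=[(427,256),(422,254),(432,270),(445,285),(455,299),(420,290),(430,315)]
print(bydepth('wrist',uv,d,T).round(4))
```

```text
[[-2.000e-02 -1.100e-02  4.250e-02  3.982e+02  2.651e+02]
 [-2.000e-02  1.100e-02  4.250e-02  4.011e+02  2.260e+02]
 [-1.300e-02 -1.100e-02  4.250e-02  3.952e+02  2.595e+02]
 [-1.300e-02  1.100e-02  4.250e-02  3.979e+02  2.217e+02]
 [ 0.000e+00 -1.100e-02  4.250e-02  3.902e+02  2.500e+02]
 [ 0.000e+00  1.100e-02  4.250e-02  3.926e+02  2.144e+02]
 [-4.000e-02 -1.100e-02  0.000e+00  3.183e+02  2.843e+02]
 [-4.000e-02  1.100e-02  0.000e+00  3.183e+02  2.408e+02]
 [-3.000e-02 -1.100e-02  0.000e+00  3.183e+02  2.742e+02]
 [-3.000e-02  1.100e-02  0.000e+00  3.183e+02  2.330e+02]
 [-2.000e-02 -1.100e-02  0.000e+00  3.182e+02  2.653e+02]
 [-2.000e-02  1.100e-02  0.000e+00  3.183e+02  2.261e+02]
 [ 0.000e+00 -1.100e-02  0.000e+00  3.182e+02  2.501e+02]
 [ 0.000e+00  1.100e-02  0.000e+00  3.183e+02  2.144e+02]]
[[-0.0577  0.0115  0.0437]
 [-0.055   0.0112  0.0425]
 [-0.0684  0.0108  0.0422]
 [-0.0804  0.0113  0.0426]
 [-0.0868  0.0099  0.0436]
 [-0.0573 -0.0041  0.0424]
 [-0.0702 -0.0073  0.0427]]
```

The shut fingers occlude the column from above. Depth puts their real ends about 42 mm behind the reported TCP, so they closed over the column without touching it. I'll check this from the scene camera before going lower.

Run:
```python
from h import *
T=camT('scene');p,d=bot.camera('scene')
o=st()
tip=np.array(o['eef_pos'])
for s in (0,.02,.04,.05): print(s,proj('scene',[tip+[.008,-.011,s],tip+[.008,.011,s]],T).round(1))
cv2.imwrite('pics/s4.png',cv2.resize(p[205:245,195:245,::-1],None,fx=12,fy=12,interpolation=cv2.INTER_CUBIC))
```

```text
t 3.08 p [ 0.6167 -0.2733  0.0261] f [-0.16  0.08 -0.34] m [-0.01  0.02 -0.  ] w 0.0002 j [-0.42  0.69  0.27  1.15  0.    1.29]
0 [[216.1 242.5]
 [224.5 243. ]]
0.02 [[214.9 237.2]
 [223.4 237.7]]
0.04 [[213.7 231.8]
 [222.3 232.3]]
0.05 [[213.1 229. ]
 [221.7 229.5]]
```

View pics/s4.png

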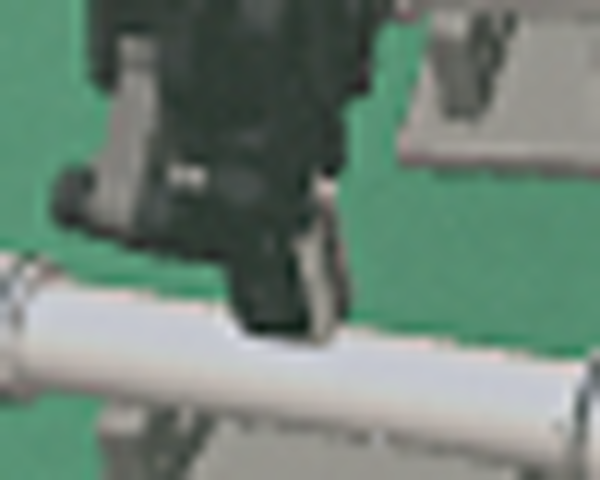

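>>> apply_moves(targets=[-0.1,0,0,0,0,0,0.5,-0.2,0,0,0,0,0,1,-0.3,0,0,0,0,0,1,-0.3,0,0,0,0,0,1,-0.3,0,0,0,0,0,1,-0.3,0,0,0,0,0,1,-0.3,0,0,0,0,0,1,-0.3,0,0,0,0,0,1])

```text
clock: 3.75
eef_pos: [0.6157, -0.2729, 0.0994]
tool_rot: [0.048, 0.707, -0.048, 0.704]
ft_force: [-0.1, 1.0, 0.2]
grip_width: 0.085
```

Run:
```python
from h import *
o=st();T=camT('wrist',o);np.save('pics/w5T.npy',T)
p,d=bot.camera('wrist');np.save('pics/w5.npy',d);cv2.imwrite('pics/w5.png',p[:,:,::-1])
```

```text
t 3.75 p [ 0.6157 -0.2729  0.0994] f [-0.07  0.97  0.24] m [ 0.   -0.01 -0.02] w 0.085 j [-0.42  0.64  0.37  1.3  -0.    1.29]
```

View pics/w5.png

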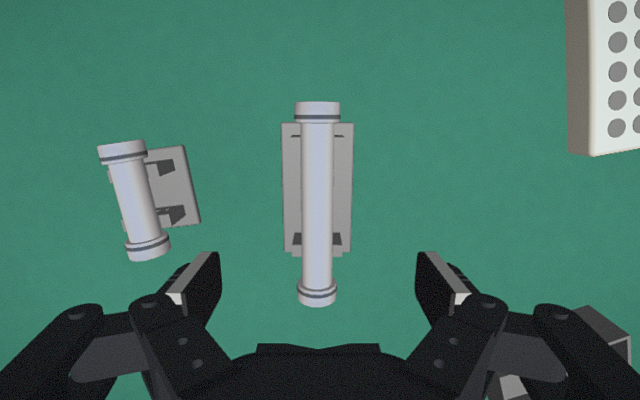

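The scene camera confirms it: the finger ends are at row 233, which is about 38–40 mm behind the reported TCP. The column is undisturbed, at columns ~317 and rows 101–306. I'll remeasure it and aim with that offset.

Run:
```python
from h import *
im=cv2.imread('pics/w5.png').astype(int);T=np.load('pics/w5T.npy');b=im.sum(2)
print(b[170,296:340]);print(b[220,296:340])
print(b[96:108,318],b[298:312,317])
E2=plane('wrist',[(318,101),(317.3,306)],.058,T);v=E2[0]-E2[1];print(E2,np.linalg.norm(v),E2.mean(0),np.arctan2(-v[0],v[1]))
print(plane('wrist',[(317,170),(317,220)],.043,T))
print(bydepth('wrist',[(317,170),(317,220)],np.load('pics/w5.npy'),T))
```

```text
[466 472 468 463 419 392 429 465 506 528 546 562 575 565 575 567 580 577
 577 577 581 586 584 591 584 579 579 578 577 587 580 573 566 555 533 510
 462 448 460 479 472 470 462 466]
[454 450 440 452 464 386 393 456 496 521 544 558 563 568 572 569 571 582
 586 579 588 584 576 582 584 585 579 579 578 581 578 567 566 538 518 478
 428 447 445 454 451 455 448 456]
[320 321 324 318 316 427 565 574 561 563 558 563] [426 560 581 563 558 555 557 556 565 393 301 320 308 318]
[[ 0.62547372 -0.1988977   0.058     ]
 [ 0.60466779 -0.34755293  0.058     ]] 0.15010417224421 [ 0.61507076 -0.27322531  0.058     ] -0.13905764679327545
[[ 0.61828496 -0.24590403  0.043     ]
 [ 0.61310709 -0.28366245  0.043     ]]
[[ 0.61861554 -0.24401282  0.05440431]
 [ 0.6136436  -0.28022827  0.05349775]]
```

>>> apply_moves(targets=[0.12,0,-0.004,0,0,0,1,0.24,0,-0.004,0,0,0,1,0.33,0,-0.004,0,0,0,1,0.4,0,-0.004,0,0,0,1,0.44,0,-0.004,0,0,0,1,0.457,0,-0.004,0,0,0,1,0.457,0,-0.004,0,0,0,1,0.457,0,-0.004,0,0,0,1])

```text
clock: 4.47
eef_pos: [0.6164, -0.2734, -0.0124]
tool_rot: [0.048, 0.705, -0.048, 0.706]
ft_force: [-0.3, -0.1, -0.3]
grip_width: 0.0853
```

Run:
```python
from h import *
o=st()
p,d=bot.camera('wrist');cv2.imwrite('pics/w6.png',p[:,:,::-1])
```

```text
t 4.47 p [ 0.6164 -0.2734 -0.0124] f [-0.32 -0.13 -0.32] m [-0.04 -0.06  0.02] w 0.0853 j [-0.42  0.73  0.22  1.07  0.    1.29]
```

View pics/w6.png

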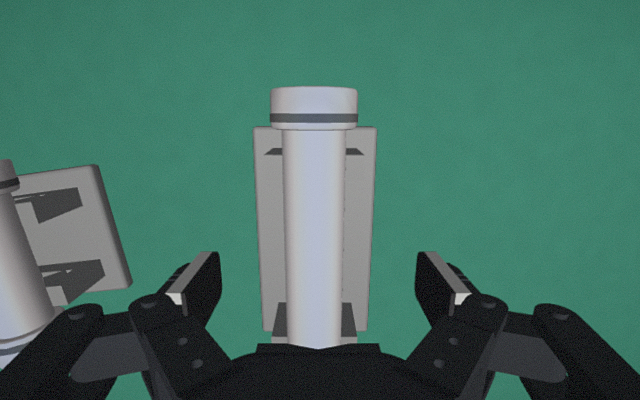

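The barrel is centred between the pads, at columns 285–342. Now I'll close.

>>> apply_moves(targets=[0.01,0,-0.006,0,0,0,0.6,0.01,0,-0.006,0,0,0,0.4,0.01,0,-0.006,0,0,0,0.3,0.01,0,-0.006,0,0,0,0.2,0.01,0,-0.006,0,0,0,0,0.01,0,-0.006,0,0,0,0,0.01,0,-0.006,0,0,0,0,0.01,0,-0.006,0,0,0,0,0.01,0,-0.006,0,0,0,0])

```text
clock: 5.27
eef_pos: [0.6147, -0.2731, -0.0151]
tool_rot: [0.048, 0.705, -0.048, 0.706]
ft_force: [-0.7, -0.4, 3.3]
grip_width: 0.0226
```

Run:
```python
from h import *
o=st()
p,d=bot.camera('wrist');cv2.imwrite('pics/w7.png',p[:,:,::-1])
```

```text
t 5.27 p [ 0.6147 -0.2731 -0.0151] f [-0.71 -0.41  3.27] m [ 0.06 -0.04 -0.07] w 0.0226 j [-0.42  0.72  0.21  1.06  0.    1.29]
```

View pics/w7.png

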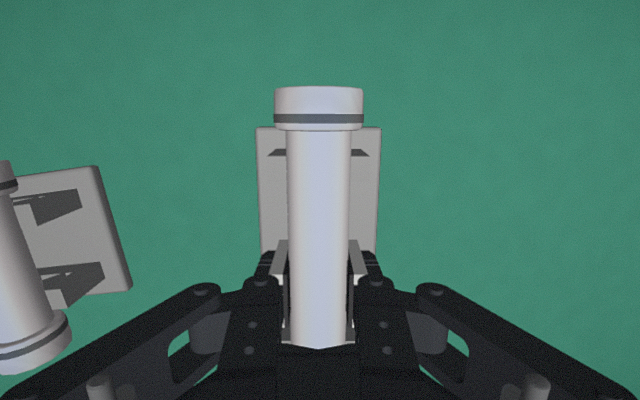

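>>> apply_moves(targets=[-0.06,0,0,0,0,0,0,-0.16,0,0,0,0,0,0,-0.3,0,0,0,0,0,0,-0.44,0,0,0,0,0,0,-0.54,0,0,0,0,0,0,-0.58,0.06,-0.01,-0.05,0,0,0,-0.6,0.18,-0.03,-0.15,0,0,0,-0.6,0.32,-0.05,-0.25,0,0,0,-0.6,0.46,-0.07,-0.35,0,0,0,-0.6,0.6,-0.09,-0.45,0,0,0,-0.6,0.74,-0.11,-0.51,0,0,0,-0.6,0.84,-0.13,-0.51,0,0,0])

```text
clock: 6.32
eef_pos: [0.6085, -0.0566, 0.1321]
tool_rot: [-0.043, 0.707, 0.044, 0.704]
ft_force: [1.3, 0.6, -3.2]
grip_width: 0.0226
```

Run:
```python
from h import *
o=st();to((.59,.09,.135),np.pi/2+.121)
```

```text
t 6.32 p [ 0.6085 -0.0566  0.1321] f [ 1.35  0.6  -3.21] m [-0.02 -0.    0.01] w 0.0226 j [-0.09  0.5   0.21  1.29  0.    1.35]
shift [-0.01   0.591 -0.002] turn [ 0.004 -0.008 -0.005]
```

>>> apply_moves(targets=[-0.01,0.1,0,0,0,0,0,-0.01,0.22,0,0,0,0,0,-0.01,0.34,0,0,0,0,0,-0.01,0.44,0,0,0,0,0,-0.01,0.52,0,0,0,0,0,-0.01,0.57,0,0,0,0,0,-0.01,0.59,0,0,0,0,0,-0.01,0.59,0,0,0,0,0,-0.01,0.59,0,0,0,0,0])

```text
clock: 7.07
eef_pos: [0.5926, 0.0853, 0.1362]
tool_rot: [-0.042, 0.706, 0.042, 0.705]
ft_force: [-0.4, 0.2, -3.5]
grip_width: 0.0225
```

Run:
```python
from h import *
o=st();T=camT('wrist',o);np.save('pics/w8T.npy',T)
p,d=bot.camera('wrist');np.save('pics/w8.npy',d);cv2.imwrite('pics/w8.png',p[:,:,::-1])
```

```text
t 7.07 p [0.5926 0.0853 0.1362] f [-0.41  0.2  -3.48] m [ 0.02  0.   -0.02] w 0.0225 j [ 0.14  0.47  0.18  1.28 -0.    1.6 ]
```

View pics/w8.png

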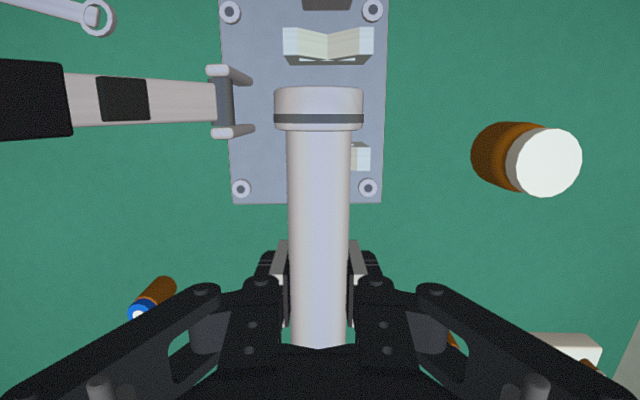

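Run:
```python
import cv2
im=cv2.imread('pics/w8.png')
cv2.imwrite('pics/c5.png',cv2.resize(im[0:80,200:400],None,fx=4,fy=4,interpolation=cv2.INTER_CUBIC))
cv2.imwrite('pics/c6.png',cv2.resize(im[130:220,200:400],None,fx=4,fy=4,interpolation=cv2.INTER_CUBIC))
```

```text
(no output)
```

View pics/c5.png

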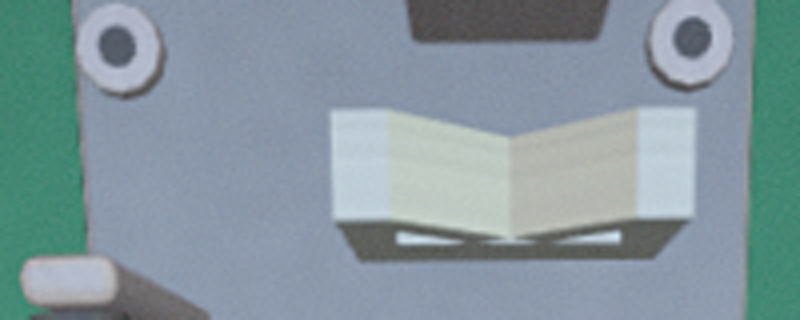

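View pics/c6.png

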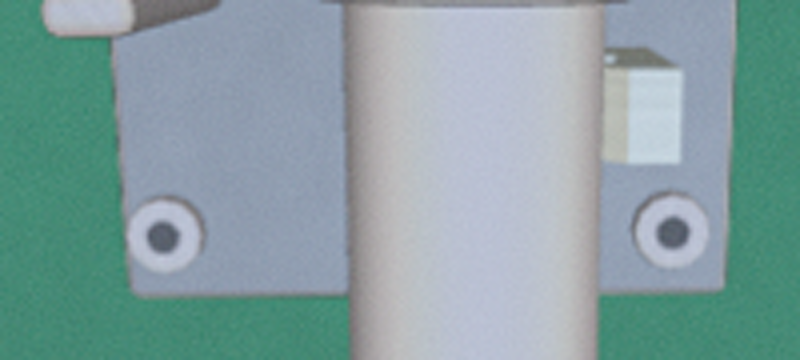

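Run:
```python
from h import *
T=np.load('pics/w8T.npy')
px=np.array([(331,108,0),(335,219,0),(696,106,0),(694,218,0),(681,163,130*4),(683,70,520),(131,295,520),(723,290,520),(416,41,0),(594,38,0)],float)
uv=np.c_[px[:,0]/4+200,(px[:,1]+px[:,2])/4]-.375
z=[.065]*6+[.012]*4
loc=np.array([(-.032,.051),(-.032,.033),(.032,.051),(.032,.033),(.032,-.051),(.032,-.033),(-.092,-.093),(.053,-.093),(-.02,.076),(.02,.076)])
P=np.array([plane('wrist',[u],zz,T)[0] for u,zz in zip(uv,z)])
def fit(i):
    l=loc[i];p=P[i][:,:2];A=l-l.mean(0);B=p-p.mean(0)
    th=np.arctan2((A[:,0]*B[:,1]-A[:,1]*B[:,0]).sum(),(A*B).sum());Rm=np.array([[np.cos(th),-np.sin(th)],[np.sin(th),np.cos(th)]])
    o=p.mean(0)-Rm@l.mean(0);print(th.round(4),o.round(4));print(((p-o)@Rm-l).round(4)*1000)
fit(range(6));fit(range(10))
# column in hand
o=bot.get_obs()
print(plane('wrist',[(318.5,86.5)],.136+.06+.016,T), )
```

```text
0.1266 [0.5909 0.1607]
[[-0.   0.3]
 [ 0.1 -0. ]
 [-0.2  0.3]
 [-0.  -0.3]
 [ 0.2 -0. ]
 [-0.  -0.2]]
0.1264 [0.5908 0.1613]
[[ 0.  -0.3]
 [ 0.2 -0.6]
 [-0.1 -0.3]
 [ 0.1 -0.8]
 [ 0.3 -0.6]
 [ 0.1 -0.8]
 [ 1.3  1.1]
 [-1.2  1.4]
 [ 1.   0.3]
 [-1.6  0.7]]
[[0.58396256 0.15936389 0.212     ]]
```

Run:
```python
from h import *
T=np.array(bot.camera_params('wrist')['tool_from_camera']);d=np.load('pics/w8.npy')
uv=[(55,380),(100,350),(150,320),(205,290),(120,385),(270,290),(240,330),(318,110),(318,250),(280,250),(283,300)]
print(np.c_[uv,bydepth('wrist',uv,d,T).round(4)])
T=np.load('pics/w8T.npy')
uv=[(30,100),(10,100),(60,100),(120,98),(190,102),(222,70),(225,130),(66,70),(70,125),(5,62),(5,138)]
P=bydepth('wrist',uv,d,T);a=.1266;Rm=np.array([[np.cos(a),-np.sin(a)],[np.sin(a),np.cos(a)]])
L=P.copy();L[:,:2]=(P[:,:2]-[.5909,.1607])@Rm
print(np.c_[uv,L.round(4)])
o=st();to((.5915,.1557,.1362),np.pi/2+.1266,o)
```

```text
[[ 5.500e+01  3.800e+02 -1.241e-01  1.250e-02 -5.640e-02]
 [ 1.000e+02  3.500e+02 -1.141e-01  1.240e-02 -5.250e-02]
 [ 1.500e+02  3.200e+02 -1.007e-01  1.170e-02 -4.680e-02]
 [ 2.050e+02  2.900e+02 -8.870e-02  1.430e-02 -3.490e-02]
 [ 1.200e+02  3.850e+02 -1.176e-01  5.400e-03 -4.680e-02]
 [ 2.700e+02  2.900e+02 -8.570e-02  1.270e-02 -1.530e-02]
 [ 2.400e+02  3.300e+02 -1.114e-01  1.690e-02 -1.870e-02]
 [ 3.180e+02  1.100e+02 -7.260e-02  6.780e-02 -1.000e-04]
 [ 3.180e+02  2.500e+02 -6.960e-02  1.950e-02 -0.000e+00]
 [ 2.800e+02  2.500e+02 -5.020e-02  1.100e-02 -1.610e-02]
 [ 2.830e+02  3.000e+02 -7.320e-02  1.300e-03 -1.280e-02]]
[[ 3.000e+01  1.000e+02 -1.259e-01 -3.000e-04  1.800e-01]
 [ 1.000e+01  1.000e+02 -1.287e-01 -4.000e-04  1.867e-01]
 [ 6.000e+01  1.000e+02 -1.189e-01 -4.000e-04  1.719e-01]
 [ 1.200e+02  9.800e+01 -9.800e-02  1.000e-04  1.611e-01]
 [ 1.900e+02  1.020e+02 -8.400e-02 -6.000e-04  1.124e-01]
 [ 2.220e+02  7.000e+01 -6.860e-02  1.960e-02  9.330e-02]
 [ 2.250e+02  1.300e+02 -6.920e-02 -1.820e-02  9.420e-02]
 [ 6.600e+01  7.000e+01 -2.438e-01  3.610e-02 -5.000e-04]
 [ 7.000e+01  1.250e+02 -1.180e-01 -1.120e-02  1.697e-01]
 [ 5.000e+00  6.200e+01 -1.282e-01  1.400e-02  1.863e-01]
 [ 5.000e+00  1.380e+02 -1.321e-01 -1.490e-02  1.891e-01]]
t 7.12 p [0.5929 0.0849 0.1364] f [ 0.35  0.21 -4.1 ] m [ 0.01 -0.01 -0.02] w 0.0224 j [ 0.14  0.47  0.18  1.28 -0.    1.6 ]
shift [0.001 0.282 0.028] turn [-0.017 -0.002  0.001]
```

>>> apply_moves(targets=[0,0.06,0.006,-0.01,0,0,0,0,0.14,0.014,-0.017,0,0,0,0,0.21,0.021,-0.017,0,0,0,0.03,0.26,0.026,-0.017,0,0,0,0.1,0.282,0.028,-0.017,0,0,0,0.18,0.282,0.028,-0.017,0,0,0,0.25,0.282,0.028,-0.017,0,0,0,0.3,0.282,0.028,-0.017,0,0,0,0.3,0.282,0.028,-0.017,0,0,0,0.3,0.282,0.028,-0.017,0,0,0,0.3,0.282,0.028,-0.017,0,0,0])

```text
clock: 8.03
eef_pos: [0.5923, 0.1566, 0.0625]
tool_rot: [-0.045, 0.705, 0.045, 0.706]
ft_force: [0.3, 0.0, -3.3]
grip_width: 0.0223
```

Run:
```python
from h import *
o=st();T=camT('wrist',o);to((.5915,.1557,.018),np.pi/2+.1266,o)
p,d=bot.camera('wrist');cv2.imwrite('pics/w9.png',p[:,:,::-1]);np.save('pics/w9.npy',d);np.save('pics/w9T.npy',T)
p,d=bot.camera('scene');cv2.imwrite('pics/s9.png',cv2.resize(p[130:280,320:460,::-1],None,fx=4,fy=4,interpolation=cv2.INTER_CUBIC))
```

```text
t 8.03 p [0.5923 0.1566 0.0625] f [ 0.34  0.05 -3.29] m [0.01 0.01 0.01] w 0.0223 j [ 0.26  0.54  0.1   1.13 -0.    1.7 ]
shift [ 0.178 -0.003 -0.004] turn [ 0.001  0.002 -0.   ]
```

View pics/w9.png

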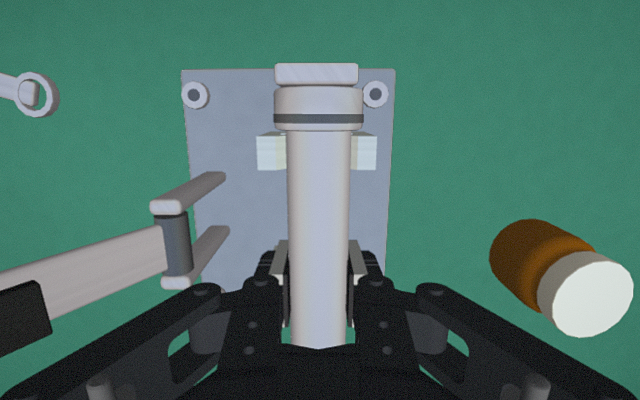

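View pics/s9.png

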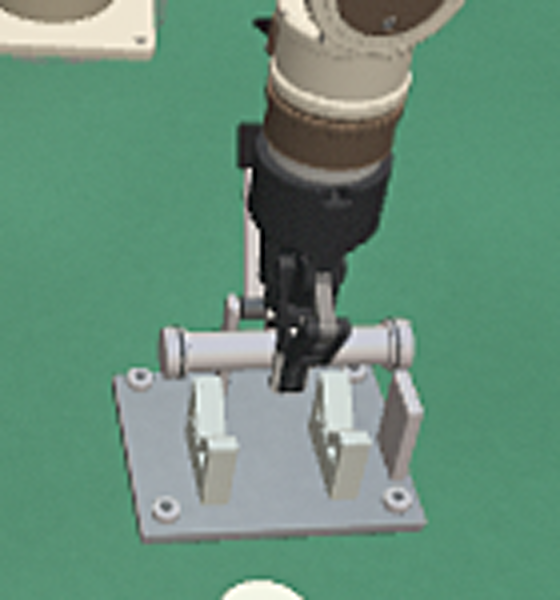

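Run:
```python
from h import *
T=np.load('pics/w9T.npy');d=np.load('pics/w9.npy')
a=.1266;Rm=np.array([[np.cos(a),-np.sin(a)],[np.sin(a),np.cos(a)]])
def L(P): P=P.copy();P[:,:2]=(P[:,:2]-[.5909,.1607])@Rm;return P.round(4)
im=cv2.imread('pics/w9.png').sum(2);print(im[60:95,318])
print(L(bydepth('wrist',[(318,92),(318,180),(318,70),(262,150),(370,150)],d,T)))
print(L(plane('wrist',[(318,86)],.136,T)), L(plane('wrist',[(257,150),(376,150)],.065,T)), L(plane('wrist',[(318,64),(318,82)],.078,T)))
```

```text
[298 283 300 511 551 556 562 566 566 567 570 574 569 564 570 562 568 565
 574 573 553 529 512 459 314 273 455 547 560 549 556 556 546 545 550]
[[ 0.0007  0.0689  0.1354]
 [ 0.0007  0.0406  0.1313]
 [ 0.0007  0.0824  0.078 ]
 [-0.0291  0.0437  0.0657]
 [ 0.0285  0.0438  0.0658]]
[[0.0007 0.0706 0.136 ]] [[-0.0319  0.0437  0.065 ]
 [ 0.0318  0.0437  0.065 ]] [[0.0007 0.085  0.078 ]
 [0.0007 0.077  0.078 ]]
```

>>> apply_moves(targets=[0.07,0,-0.003,0,0,0,0,0.13,0,-0.003,0,0,0,0,0.17,0,-0.003,0,0,0,0,0.19,0,-0.003,0,0,0,0,0.2,0,-0.003,0,0,0,0,0.2,0,-0.003,0,0,0,0,0.2,0,-0.003,0,0,0,0])

```text
clock: 8.72
eef_pos: [0.5915, 0.1569, 0.0126]
tool_rot: [-0.045, 0.705, 0.045, 0.706]
ft_force: [1.1, -0.3, -3.2]
grip_width: 0.0224
```

Run:
```python
from h import *
o=st();to((.5915,.1557,.003),np.pi/2+.1266,o)
```

```text
t 8.72 p [0.5915 0.1569 0.0126] f [ 1.12 -0.33 -3.23] m [ 0.05 -0.05  0.05] w 0.0224 j [ 0.26  0.59  0.04  1.02 -0.    1.7 ]
shift [ 0.039 -0.005 -0.001] turn [ 0.002  0.003 -0.   ]
```

>>> apply_moves(targets=[0.008,0,0,0,0,0,0,0.016,0,0,0,0,0,0,0.022,0,0,0,0,0,0,0.028,0,0,0,0,0,0,0.032,0,0,0,0,0,0,0.032,0,0,0,0,0,0,0.032,0,0,0,0,0,0])

```text
clock: 9.3
eef_pos: [0.5909, 0.1567, 0.0038]
tool_rot: [-0.045, 0.706, 0.045, 0.706]
ft_force: [-0.4, -0.6, -4.4]
grip_width: 0.0221
```

>>> apply_moves(targets=[0.002,0,0,0,0,0,0,0.003,0,0,0,0,0,0,0.003,0,0,0,0,0,0])

```text
clock: 9.55
eef_pos: [0.5912, 0.1568, 0.0034]
tool_rot: [-0.045, 0.705, 0.045, 0.706]
ft_force: [0.7, 0.6, -2.1]
grip_width: 0.0222
```

>>> apply_moves(targets=[0.002,0,0,0,0,0,0,0.003,0,0,0,0,0,0,0.003,0,0,0,0,0,0])

```text
clock: 9.8
eef_pos: [0.5915, 0.1568, 0.003]
tool_rot: [-0.045, 0.705, 0.045, 0.706]
ft_force: [0.3, 0.2, 1.3]
grip_width: 0.0221
```

>>> apply_moves(targets=[0.002,0,0,0,0,0,0,0.003,0,0,0,0,0,0,0.003,0,0,0,0,0,0])

```text
clock: 10.05
eef_pos: [0.5916, 0.1568, 0.0029]
tool_rot: [-0.045, 0.705, 0.045, 0.706]
ft_force: [0.1, -0.6, 5.0]
grip_width: 0.0222
```

>>> apply_moves(targets=[-0.004,0.002,0,0,0,0,0,-0.004,0.005,0,0,0,0,0,-0.004,0.008,0,0,0,0,0,-0.004,0.011,0,0,0,0,0,-0.004,0.014,0,0,0,0,0,-0.004,0.014,0,0,0,0,0,-0.004,0.014,0,0,0,0,0])

```text
clock: 10.63
eef_pos: [0.5912, 0.1591, 0.0029]
tool_rot: [-0.045, 0.705, 0.044, 0.706]
ft_force: [2.7, -5.0, 1.1]
grip_width: 0.0223
```

>>> apply_moves(targets=[0,0.002,0,0,0,0,0,0,0.002,0,0,0,0,0,0,0.002,0,0,0,0,0])

```text
clock: 10.88
eef_pos: [0.5912, 0.1596, 0.0029]
tool_rot: [-0.045, 0.705, 0.044, 0.706]
ft_force: [1.7, -5.3, 1.8]
grip_width: 0.0226
```

>>> apply_moves(targets=[0,0.002,0,0,0,0,0,0,0.004,0,0,0,0,0,0,0.006,0,0,0,0,0,0,0.006,0,0,0,0,0])

```text
clock: 11.22
eef_pos: [0.591, 0.1611, 0.003]
tool_rot: [-0.045, 0.705, 0.044, 0.706]
ft_force: [2.1, -4.2, 1.8]
grip_width: 0.0223
```

>>> apply_moves(targets=[0,0.002,0,0,0,0,0,0,0.002,0,0,0,0,0,0,0.002,0,0,0,0,0])

```text
clock: 11.47
eef_pos: [0.5909, 0.1615, 0.0029]
tool_rot: [-0.045, 0.705, 0.044, 0.706]
ft_force: [2.7, -4.5, 1.0]
grip_width: 0.0224
```

>>> apply_moves(targets=[0,0.002,0,0,0,0,0,0,0.002,0,0,0,0,0,0,0.002,0,0,0,0,0])

```text
clock: 11.72
eef_pos: [0.5909, 0.1615, 0.0029]
tool_rot: [-0.046, 0.705, 0.044, 0.706]
ft_force: [2.2, -6.1, 1.8]
grip_width: 0.0223
```

>>> apply_moves(targets=[0,0.002,0,0,0,0,0,0,0.002,0,0,0,0,0,0,0.002,0,0,0,0,0])

```text
clock: 11.97
eef_pos: [0.5909, 0.1614, 0.003]
tool_rot: [-0.046, 0.705, 0.043, 0.706]
ft_force: [3.8, -7.1, 2.1]
grip_width: 0.0224
```

>>> apply_moves(targets=[0,0.002,0,0,0,0,0,0,0.002,0,0,0,0,0,0,0.002,0,0,0,0,0])

```text
clock: 12.22
eef_pos: [0.591, 0.1614, 0.003]
tool_rot: [-0.046, 0.705, 0.043, 0.706]
ft_force: [2.7, -8.4, 2.3]
grip_width: 0.0225
```

>>> apply_moves(targets=[0,0.003,0,0,0,0,0,0,0.003,0,0,0,0,0,0,0.003,0,0,0,0,0])

```text
clock: 12.47
eef_pos: [0.5909, 0.1613, 0.003]
tool_rot: [-0.046, 0.705, 0.042, 0.706]
ft_force: [2.8, -10.1, 3.1]
grip_width: 0.0223
```

>>> apply_moves(targets=[0,0,0,0,0,0,0.35,0,0,0,0,0,0,0.45,0,0,0,0,0,0,0.5,0,0,0,0,0,0,0.5,0,0,0,0,0,0,0.5])

```text
clock: 12.88
eef_pos: [0.5894, 0.1655, 0.0024]
tool_rot: [-0.045, 0.706, 0.045, 0.705]
ft_force: [-0.3, -0.2, -0.9]
grip_width: 0.0425
```

Run:
```python
from h import *
o=st();T=camT('wrist',o)
p,d=bot.camera('wrist');cv2.imwrite('pics/w10.png',p[:,:,::-1]);np.save('pics/w10.npy',d);np.save('pics/w10T.npy',T)
a=.1266;Rm=np.array([[np.cos(a),-np.sin(a)],[np.sin(a),np.cos(a)]])
def L(P): P=P.copy();P[:,:2]=(P[:,:2]-[.5909,.1607])@Rm;return P.round(4)
print(L(bydepth('wrist',[(318,110),(318,180),(318,85)],d,T)))
```

```text
t 12.88 p [0.5894 0.1655 0.0024] f [-0.28 -0.17 -0.91] m [ 0.02 -0.05  0.01] w 0.0425 j [0.27 0.6  0.03 1.   0.   1.72]
[[-0.001   0.0727  0.0748]
 [-0.001   0.05    0.0727]
 [-0.0011  0.0799  0.0775]]
```

View pics/w10.png

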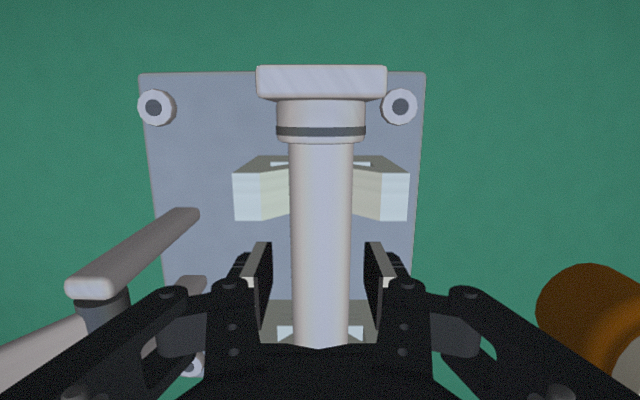

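The column is seated with its nut against the stop (stop edge at row ~98) and its barrel top at 72.7 mm, as expected. I'll retreat upward and check how well it is home.

>>> apply_moves(targets=[-0.04,0,0.004,0,0,0,0.55,-0.12,0,0.004,0,0,0,0.55,-0.24,0,0.004,0,0,0,0.55,-0.38,0,0.004,0,0,0,0.5,-0.52,0,0.004,0,0,0,0.4,-0.66,0,0.004,0,0,0,0.2,-0.78,0,0.004,0,0,0,0,-0.8,0,0.004,0,0,0,0,-0.8,0,0.004,0,0,0,0])

```text
clock: 13.68
eef_pos: [0.5927, 0.1657, 0.2069]
tool_rot: [-0.045, 0.703, 0.046, 0.708]
ft_force: [0.1, -0.2, -0.4]
grip_width: -0.0
```

Run:
```python
from h import *
o=st();T=camT('wrist',o)
p,d=bot.camera('wrist');cv2.imwrite('pics/w11.png',p[:,:,::-1]);np.save('pics/w11.npy',d);np.save('pics/w11T.npy',T)
```

```text
t 13.68 p [0.5927 0.1657 0.2069] f [ 0.13 -0.19 -0.44] m [-0.02  0.02  0.02] w -0.0 j [0.27 0.47 0.36 1.46 0.   1.72]
```

View pics/w11.png

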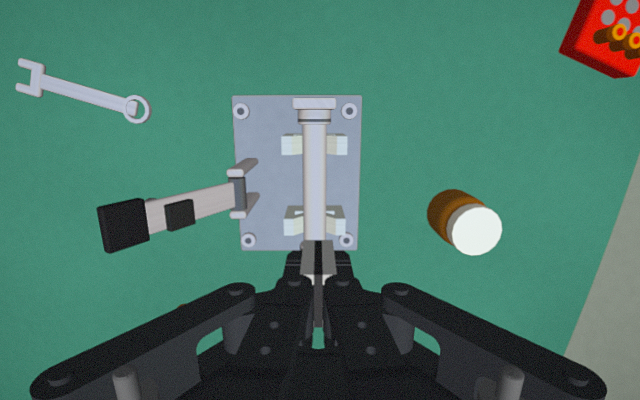

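```bash
cat >> h.py <<'E'
HA=.1266;HO=np.array([.5909,.1607]);HR=np.array([[np.cos(HA),-np.sin(HA)],[np.sin(HA),np.cos(HA)]])
def L(P): P=np.atleast_2d(P).copy();P[:,:2]=(P[:,:2]-HO)@HR;return P.round(4)
def W(p): p=np.array(p,float);q=HO+HR@p[:2];return np.array([q[0],q[1],p[2]])
E
python3 - <<'E'
from h import *
T=np.load('pics/w11T.npy');d=np.load('pics/w11.npy')
uv=[(123,225),(103,230),(142,222),(122,205),(124,243),(160,215),(180,215),(215,200),(315,117),(315,180),(315,235),(302,117),(328,117)]
print(np.c_[uv,L(bydepth('wrist',uv,d,T))])
to(W((-.18,0,.205)),np.pi+HA)
E
```

```text
[[ 1.230e+02  2.250e+02 -1.266e-01  1.100e-03  1.834e-01]
 [ 1.030e+02  2.300e+02 -1.351e-01  6.000e-04  1.919e-01]
 [ 1.420e+02  2.220e+02 -1.201e-01 -8.000e-04  1.714e-01]
 [ 1.220e+02  2.050e+02 -1.265e-01  1.420e-02  1.812e-01]
 [ 1.240e+02  2.430e+02 -1.278e-01 -1.160e-02  1.837e-01]
 [ 1.600e+02  2.150e+02 -1.128e-01  4.000e-04  1.592e-01]
 [ 1.800e+02  2.150e+02 -9.770e-02  6.000e-04  1.596e-01]
 [ 2.150e+02  2.000e+02 -8.510e-02  3.000e-04  1.157e-01]
 [ 3.150e+02  1.170e+02  4.000e-04  6.870e-02  7.370e-02]
 [ 3.150e+02  1.800e+02  4.000e-04  9.100e-03  7.280e-02]
 [ 3.150e+02  2.350e+02  4.000e-04 -4.800e-02  7.270e-02]
 [ 3.020e+02  1.170e+02 -1.170e-02  6.860e-02  7.020e-02]
 [ 3.280e+02  1.170e+02  1.270e-02  6.870e-02  6.860e-02]]
shift [-0.006 -0.017 -0.724] turn [-3.139  0.006  0.004]
```

>>> apply_moves(targets=[0,0,-0.14,-0.25,0,0,0,0,-0.005,-0.28,-0.5,0,0,0,0,-0.01,-0.42,-0.75,0,0,0,0,-0.015,-0.56,-1,0,0,0,0,-0.017,-0.68,-1,0,0,0,0,-0.017,-0.724,-1,0,0,0])

```text
clock: 14.23
eef_pos: [0.4061, 0.1364, 0.2005]
tool_rot: [-0.218, 0.675, 0.218, 0.67]
ft_force: [0.9, -0.0, -0.8]
grip_width: -0.0001
```

>>> apply_moves(targets=[0,0,0,-0.25,0,0,0,0,0,0,-0.5,0,0,0,0,0,0,-0.75,0,0,0,0,0,0,-1,0,0,0])

```text
clock: 14.57
eef_pos: [0.4111, 0.1376, 0.2011]
tool_rot: [-0.379, 0.597, 0.38, 0.596]
ft_force: [-0.1, -0.0, 0.1]
grip_width: -0.0001
```

>>> apply_moves(targets=[0,0,0,-0.25,0,0,0,0,0,0,-0.5,0,0,0,0,0,0,-0.75,0,0,0,0,0,0,-1,0,0,0,0,0,0,-1,0,0,0,0,0,0,-1,0,0,0])

```text
clock: 15.07
eef_pos: [0.4113, 0.1376, 0.2014]
tool_rot: [-0.513, 0.487, 0.514, 0.486]
ft_force: [-0.2, -0.7, 0.4]
grip_width: 0.0003
```

Run:
```python
from h import *
o=st();print(L(o['eef_pos']));to(W((-.18,0,.14)),np.pi+HA)
```

```text
t 15.07 p [0.4113 0.1376 0.2014] f [-0.17 -0.75  0.35] m [-0.   -0.02  0.02] w 0.0003 j [ 0.32  0.11 -0.14  1.32 -0.    0.27]
[[-1.810e-01 -2.000e-04  2.014e-01]]
shift [ 0.246 -0.005  0.001] turn [-0.146 -0.001 -0.005]
```

>>> apply_moves(targets=[0.1,0,0,-0.146,0,0,0,0.2,0,0,-0.146,0,0,0,0.246,0,0,-0.146,0,0,0,0.246,0,0,-0.146,0,0,0,0.246,0,0,-0.146,0,0,0])

```text
clock: 15.48
eef_pos: [0.4111, 0.1376, 0.1404]
tool_rot: [-0.53, 0.468, 0.531, 0.466]
ft_force: [0.3, 0.7, -0.0]
grip_width: 0.0002
```

Run:
```python
from h import *
o=st();print(L(o['eef_pos']));T=camT('wrist',o)
p,d=bot.camera('wrist');cv2.imwrite('pics/w12.png',p[:,:,::-1])
uv=[(318,150),(318,100),(318,200),(318,60)]
print(np.c_[uv,L(bydepth('wrist',uv,d,T))])
```

```text
t 15.48 p [0.4111 0.1376 0.1404] f [ 0.31  0.68 -0.05] m [0.03 0.01 0.01] w 0.0002 j [ 0.32  0.15 -0.26  1.16  0.    0.2 ]
[[-0.1813 -0.0002  0.1404]]
[[ 3.180e+02  1.500e+02 -2.141e-01  1.000e-04 -8.000e-04]
 [ 3.180e+02  1.000e+02 -2.608e-01  1.000e-04 -0.000e+00]
 [ 3.180e+02  2.000e+02 -1.642e-01  2.000e-04  7.000e-04]
 [ 3.180e+02  6.000e+01 -2.962e-01  0.000e+00 -2.000e-04]]
```

View pics/w12.png

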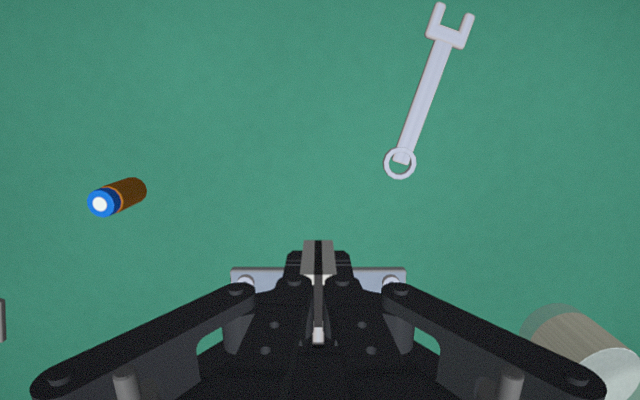

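>>> apply_moves(targets=[0,-0.05,0,0,0,0,0,0,-0.09,0,0,0,0,0,0,-0.11,0,0,0,0,0,0,-0.13,0,0,0,0,0,0,-0.15,0,0,0,0,0,0,-0.17,0,0,0,0,0])

```text
clock: 16.03
eef_pos: [0.4471, 0.1424, 0.1413]
tool_rot: [-0.528, 0.47, 0.535, 0.463]
ft_force: [-17.7, -2.1, 14.9]
grip_width: 0.0
```

Run:
```python
from h import *
o=st();print(L(o['eef_pos']))
p,d=bot.camera('scene');cv2.imwrite('pics/s13.png',cv2.resize(p[120:280,320:460,::-1],None,fx=4,fy=3.7,interpolation=cv2.INTER_CUBIC))
```

```text
t 16.03 p [0.4471 0.1424 0.1413] f [-17.69  -2.05  14.92] m [-0.45  3.55 -0.  ] w 0.0 j [ 0.31  0.22 -0.16  1.2   0.    0.18]
[[-0.1449  0.      0.1413]]
```

View pics/s13.png

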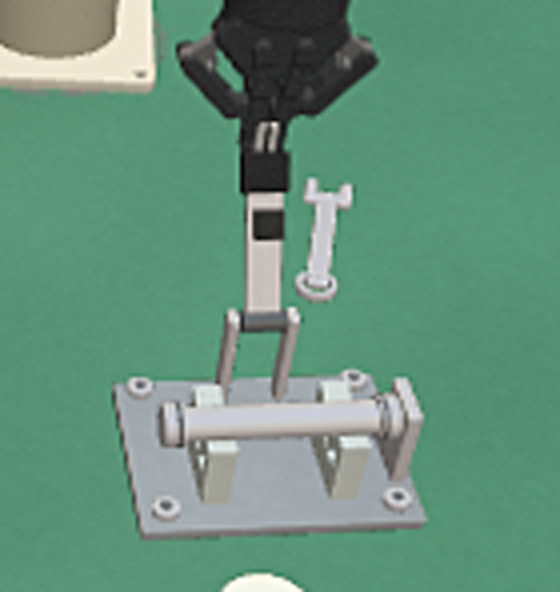

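>>> apply_moves(targets=[-0.016,-0.02,0,0,0,0,0,-0.024,-0.04,0,0,0,0,0,-0.03,-0.064,0,0,0,0,0,-0.038,-0.09,0,0,0,0,0,-0.044,-0.118,0,0,0,0,0,-0.05,-0.148,0,0,0,0,0])

```text
clock: 16.58
eef_pos: [0.4876, 0.1477, 0.1544]
tool_rot: [-0.53, 0.468, 0.533, 0.465]
ft_force: [-9.6, -1.1, 7.0]
grip_width: 0.0001
```

Run:
```python
from h import *
o=st();print(L(o['eef_pos']))
p,d=bot.camera('scene');cv2.imwrite('pics/s14.png',cv2.resize(p[120:280,320:460,::-1],None,fx=4,fy=3.7,interpolation=cv2.INTER_CUBIC))
```

```text
t 16.58 p [0.4876 0.1477 0.1544] f [-9.61 -1.09  6.99] m [-0.28  1.75  0.02] w 0.0001 j [ 0.29  0.29 -0.04  1.25  0.    0.16]
[[-1.042e-01  1.000e-04  1.544e-01]]
```

View pics/s14.png

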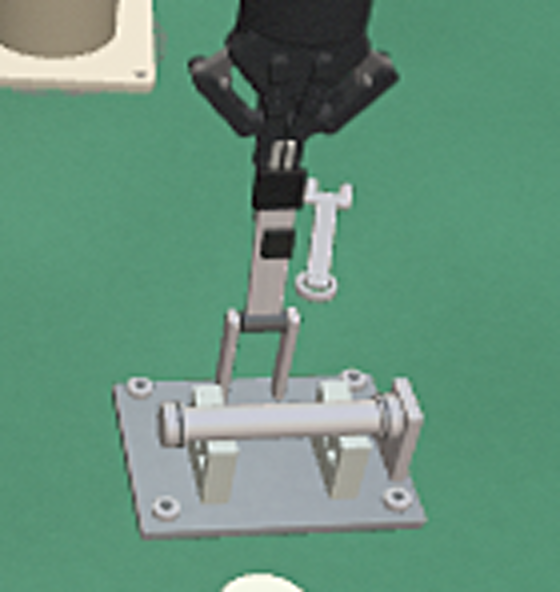

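>>> apply_moves(targets=[-0.002,-0.024,0,0,0,0,0,-0.004,-0.048,0,0,0,0,0,-0.004,-0.072,0,0,0,0,0,-0.003,-0.096,0,0,0,0,0,-0.002,-0.12,0,0,0,0,0,0,-0.144,0,0,0,0,0,0.005,-0.168,0,0,0,0,0,0.01,-0.192,0,0,0,0,0,0.016,-0.216,0,0,0,0,0])

```text
clock: 17.38
eef_pos: [0.5418, 0.1547, 0.15]
tool_rot: [-0.53, 0.468, 0.532, 0.465]
ft_force: [-7.4, -1.5, 4.4]
grip_width: -0.0003
```

Run:
```python
from h import *
o=st();print(L(o['eef_pos']))
p,d=bot.camera('scene');cv2.imwrite('pics/s15.png',cv2.resize(p[120:280,320:460,::-1],None,fx=4,fy=3.7,interpolation=cv2.INTER_CUBIC))
```

```text
t 17.38 p [0.5418 0.1547 0.15  ] f [-7.36 -1.54  4.45] m [-0.27  1.59  0.04] w -0.0003 j [0.28 0.39 0.1  1.28 0.   0.15]
[[-0.0495  0.0002  0.15  ]]
```

View pics/s15.png

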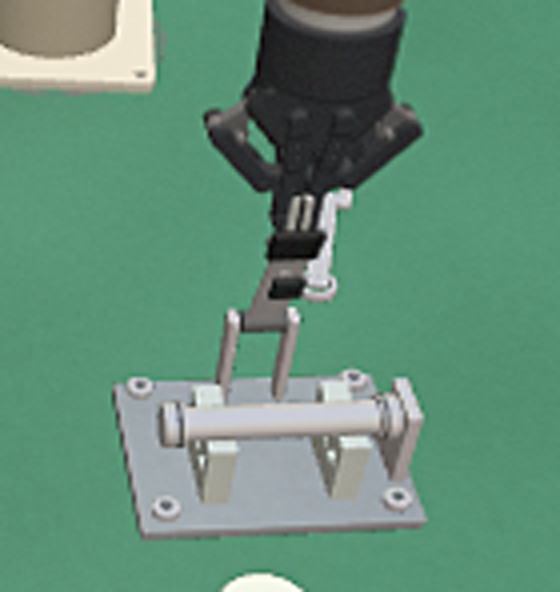

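>>> apply_moves(targets=[0.008,-0.022,0,0,0,0,0,0.017,-0.045,0,0,0,0,0,0.026,-0.068,0,0,0,0,0,0.036,-0.09,0,0,0,0,0,0.048,-0.113,0,0,0,0,0,0.06,-0.136,0,0,0,0,0,0.076,-0.158,0,0,0,0,0,0.092,-0.18,0,0,0,0,0,0.108,-0.2,0,0,0,0,0])

```text
clock: 18.18
eef_pos: [0.5893, 0.1608, 0.1211]
tool_rot: [-0.529, 0.469, 0.534, 0.464]
ft_force: [-9.5, -1.3, 2.4]
grip_width: 0.0
```

Run:
```python
from h import *
o=st();print(L(o['eef_pos']))
p,d=bot.camera('scene');cv2.imwrite('pics/s16.png',cv2.resize(p[120:280,320:460,::-1],None,fx=4,fy=3.7,interpolation=cv2.INTER_CUBIC))
```

```text
t 18.18 p [0.5893 0.1608 0.1211] f [-9.55 -1.28  2.36] m [-0.25  2.11  0.04] w 0.0 j [0.27 0.51 0.2  1.27 0.   0.14]
[[-0.0016  0.0003  0.1211]]
```

View pics/s16.png

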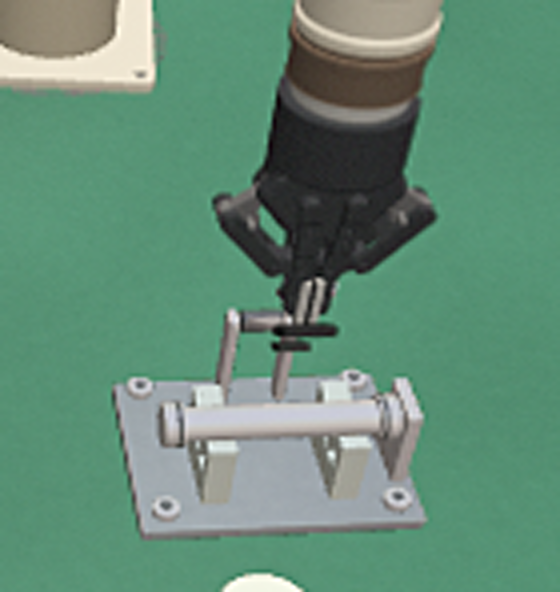

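>>> apply_moves(targets=[0.018,-0.018,0,0,0,0,0,0.036,-0.036,0,0,0,0,0,0.054,-0.054,0,0,0,0,0,0.078,-0.068,0,0,0,0,0,0.102,-0.08,0,0,0,0,0,0.124,-0.09,0,0,0,0,0,0.144,-0.098,0,0,0,0,0])

```text
clock: 18.82
eef_pos: [0.6153, 0.1643, 0.0863]
tool_rot: [-0.53, 0.468, 0.533, 0.465]
ft_force: [-7.0, -0.3, 5.9]
grip_width: 0.0001
```

Run:
```python
from h import *
o=st();print(L(o['eef_pos']))
p,d=bot.camera('scene');cv2.imwrite('pics/s17.png',cv2.resize(p[120:280,320:460,::-1],None,fx=4,fy=3.7,interpolation=cv2.INTER_CUBIC))
```

```text
t 18.82 p [0.6153 0.1643 0.0863] f [-7.   -0.35  5.85] m [-0.22  1.55  0.03] w 0.0001 j [0.26 0.58 0.23 1.22 0.   0.13]
[[0.0247 0.0005 0.0863]]
```

View pics/s17.png

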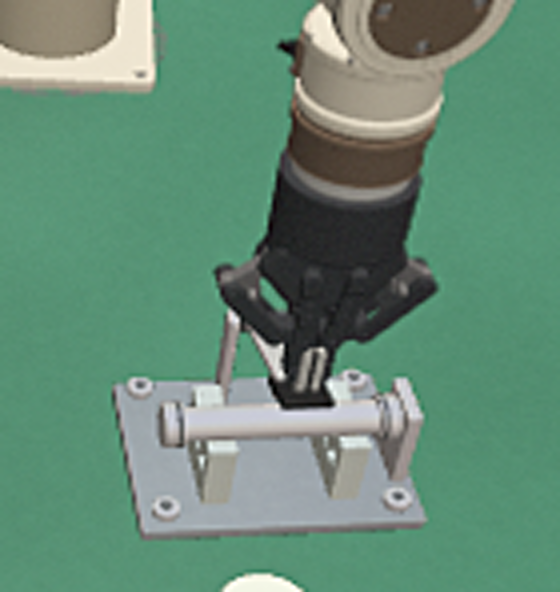

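>>> apply_moves(targets=[-0.03,0.01,0,0,0,0,0,-0.06,0,0,0,0,0,0,-0.06,-0.02,0,0,0,0,0,-0.06,-0.036,0,0,0,0,0,-0.06,-0.036,0,0,0,0,0,-0.06,-0.036,0,0,0,0,0])

```text
clock: 19.37
eef_pos: [0.6275, 0.1659, 0.1015]
tool_rot: [0.531, -0.467, -0.531, -0.467]
ft_force: [-0.3, 0.4, -0.2]
grip_width: -0.0002
```

Run:
```python
from h import *
o=st();print(L(o['eef_pos']));T=camT('wrist',o)
p,d=bot.camera('wrist');cv2.imwrite('pics/w18.png',p[:,:,::-1])
to(W((.034,0,.1)),np.pi+HA,o)
```

```text
t 19.37 p [0.6275 0.1659 0.1015] f [-0.3   0.45 -0.23] m [-0.02 -0.    0.04] w -0.0002 j [ 0.26  0.59  0.28  1.27 -0.    0.13]
[[0.0369 0.0005 0.1015]]
shift [ 0.006  0.012 -0.002] turn [0.006 0.    0.001]
```

View pics/w18.png

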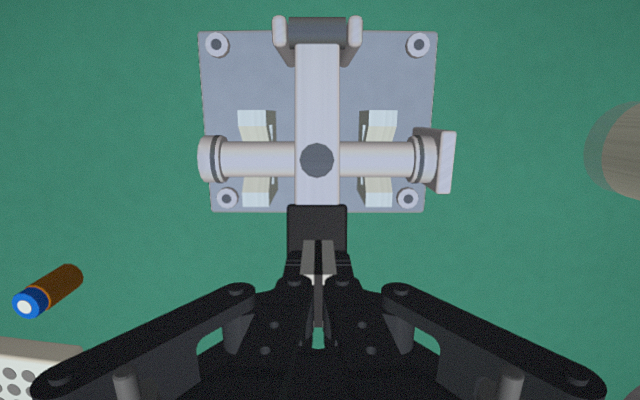

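>>> apply_moves(targets=[0.03,0.004,0,0,0,0,0,0.06,0.004,0,0,0,0,0,0.07,0.004,0,0,0,0,0,0.08,0.004,0,0,0,0,0,0.09,0.004,0,0,0,0,0,0.09,0.004,0,0,0,0,0])

```text
clock: 19.92
eef_pos: [0.6278, 0.166, 0.0801]
tool_rot: [0.532, -0.465, -0.53, -0.468]
ft_force: [2.4, -0.1, 4.6]
grip_width: 0.0001
```

>>> apply_moves(targets=[0.008,0,0,0,0,0,0,0.016,0,0,0,0,0,0,0.024,0,0,0,0,0,0,0.024,0,0,0,0,0,0])

```text
clock: 20.25
eef_pos: [0.6289, 0.1662, 0.0748]
tool_rot: [0.533, -0.465, -0.53, -0.469]
ft_force: [3.9, -0.6, 6.3]
grip_width: 0.0003
```

>>> apply_moves(targets=[0.006,0,0,0,0,0,0,0.012,0,0,0,0,0,0,0.018,0,0,0,0,0,0,0.024,0,0,0,0,0,0,0.028,0,0,0,0,0,0])

```text
clock: 20.67
eef_pos: [0.6299, 0.1663, 0.0685]
tool_rot: [0.533, -0.464, -0.529, -0.469]
ft_force: [4.9, 0.3, 8.1]
grip_width: -0.0
```

>>> apply_moves(targets=[0.004,0,0,0,0,0,0,0.008,0,0,0,0,0,0,0.01,0,0,0,0,0,0])

```text
clock: 20.92
eef_pos: [0.63, 0.1663, 0.0661]
tool_rot: [0.533, -0.464, -0.529, -0.469]
ft_force: [4.4, -0.1, 7.5]
grip_width: -0.0
```

>>> apply_moves(targets=[0.004,0,0,0,0,0,0,0.008,0,0,0,0,0,0,0.008,0,0,0,0,0,0])

```text
clock: 21.17
eef_pos: [0.63, 0.1663, 0.064]
tool_rot: [0.533, -0.464, -0.529, -0.469]
ft_force: [3.7, 1.6, 7.0]
grip_width: -0.0
```

>>> apply_moves(targets=[0.004,0,0,0,0,0,0,0.008,0,0,0,0,0,0,0.008,0,0,0,0,0,0])

```text
clock: 21.42
eef_pos: [0.6301, 0.1664, 0.062]
tool_rot: [0.533, -0.464, -0.529, -0.469]
ft_force: [4.9, 0.2, 5.8]
grip_width: -0.0001
```

>>> apply_moves(targets=[0.003,0,0,0,0,0,0,0.006,0,0,0,0,0,0,0.006,0,0,0,0,0,0])

```text
clock: 21.67
eef_pos: [0.63, 0.1664, 0.0605]
tool_rot: [0.533, -0.464, -0.529, -0.469]
ft_force: [5.0, 0.7, 5.7]
grip_width: -0.0001
```

>>> apply_moves(targets=[0.003,-0.004,0,0,0,0,0,0.006,-0.006,0,0,0,0,0,0.006,-0.006,0,0,0,0,0])

```text
clock: 21.92
eef_pos: [0.6301, 0.1663, 0.0584]
tool_rot: [0.533, -0.465, -0.53, -0.468]
ft_force: [3.1, 0.8, 7.2]
grip_width: -0.0001
```

>>> apply_moves(targets=[0.003,0,0,0,0,0,0,0.006,0,0,0,0,0,0,0.006,0,0,0,0,0,0])

```text
clock: 22.17
eef_pos: [0.6302, 0.1664, 0.057]
tool_rot: [0.533, -0.465, -0.53, -0.468]
ft_force: [3.6, 1.1, 6.5]
grip_width: -0.0001
```

>>> apply_moves(targets=[0.003,0,0,0,0,0,0,0.006,0,0,0,0,0,0,0.006,0,0,0,0,0,0])

```text
clock: 22.42
eef_pos: [0.6302, 0.1664, 0.0558]
tool_rot: [0.533, -0.465, -0.53, -0.468]
ft_force: [2.9, 0.8, 8.5]
grip_width: 0.0001
```

>>> apply_moves(targets=[0.003,0,0,0,0,0,0,0.003,0,0,0,0,0,0,0.003,0,0,0,0,0,0])

```text
clock: 22.67
eef_pos: [0.6302, 0.1664, 0.0555]
tool_rot: [0.533, -0.465, -0.53, -0.468]
ft_force: [2.4, 0.2, 9.9]
grip_width: -0.0002
```

>>> apply_moves(targets=[0.003,0,0,0,0,0,0,0.003,0,0,0,0,0,0,0.003,0,0,0,0,0,0])

```text
clock: 22.92
eef_pos: [0.6303, 0.1664, 0.0551]
tool_rot: [0.533, -0.465, -0.53, -0.469]
ft_force: [0.9, 0.5, 11.6]
grip_width: -0.0001
```

>>> apply_moves(targets=[0.003,0,0,0,0,0,0,0.003,0,0,0,0,0,0,0.003,0,0,0,0,0,0])

```text
clock: 23.17
eef_pos: [0.6303, 0.1664, 0.0547]
tool_rot: [0.533, -0.464, -0.53, -0.469]
ft_force: [0.2, -1.1, 13.0]
grip_width: -0.0
```

>>> apply_moves(targets=[0.002,0,0,0,0,0,0,0.002,0,0,0,0,0,0,0.002,0,0,0,0,0,0])

```text
clock: 23.42
eef_pos: [0.6303, 0.1664, 0.0546]
tool_rot: [0.533, -0.464, -0.53, -0.469]
ft_force: [0.5, -0.9, 14.2]
grip_width: 0.0005
```

>>> apply_moves(targets=[0.001,0,0,0,0,0,0,0.001,0,0,0,0,0,0,0.001,0,0,0,0,0,0])

```text
clock: 23.67
eef_pos: [0.6303, 0.1664, 0.0546]
tool_rot: [0.533, -0.464, -0.53, -0.469]
ft_force: [0.9, -0.6, 14.9]
grip_width: -0.0001
```

Run:
```python
from h import *
f=[]
for i in range(4):
    o=bot.get_obs();f.append(o['ft_force']);bot.camera('top')
print(np.round(f,1));print(L(bot.get_obs()['eef_pos']))
```

```text
[[ 0.9 -0.6 14.9]
 [-1.1 -0.8 14.8]
 [-0.1 -0.9 15.2]
 [ 0.  -0.6 14.9]]
[[0.0399 0.0007 0.0545]]
```

The push is steady at 14.9 N. I'll back off straight up and check that the strap stays down.

>>> apply_moves(targets=[-0.01,0,0,0,0,0,0,-0.03,0,0,0,0,0,0,-0.08,0,0,0,0,0,0,-0.18,0,0,0,0,0,0,-0.3,0,0,0,0,0,0,-0.4,0,0,0,0,0,0,-0.46,0,0,0,0,0,0,-0.46,0,0,0,0,0,0,-0.46,0,0,0,0,0,0])

```text
clock: 24.62
eef_pos: [0.6274, 0.166, 0.1655]
tool_rot: [0.531, -0.466, -0.531, -0.467]
ft_force: [-0.0, 0.1, -1.4]
grip_width: 0.0
```

Run:
```python
from h import *
o=st();print(L(o['eef_pos']));T=camT('wrist',o)
p,d=bot.camera('wrist');cv2.imwrite('pics/w20.png',p[:,:,::-1]);np.save('pics/w20.npy',d);np.save('pics/w20T.npy',T)
p,d=bot.camera('top');cv2.imwrite('pics/t20.png',p[:,:,::-1])
p,d=bot.camera('scene');cv2.imwrite('pics/s20.png',p[:,:,::-1])
```

```text
t 24.62 p [0.6274 0.166  0.1655] f [-0.05  0.09 -1.38] m [-0.   -0.02 -0.03] w 0.0 j [0.26 0.56 0.4  1.41 0.   0.13]
[[0.0369 0.0006 0.1655]]
```

View pics/w20.png

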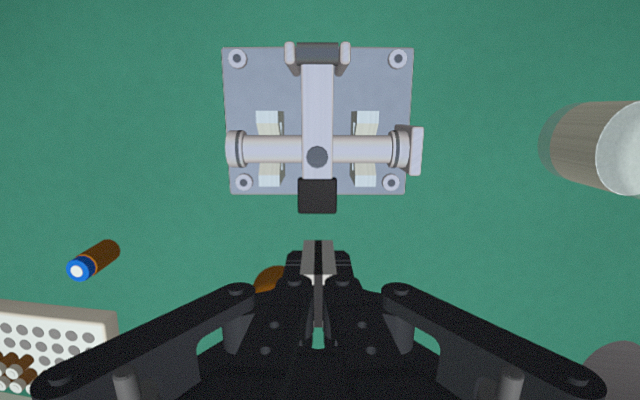

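View pics/s20.png

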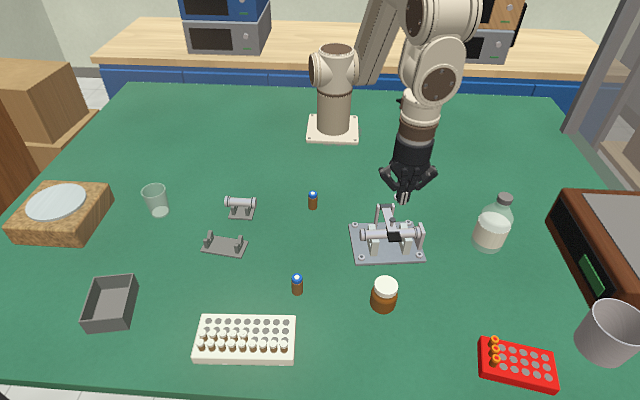

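Run:
```python
from h import *
T=np.load('pics/w20T.npy');d=np.load('pics/w20.npy')
uv=[(318,185),(318,195),(318,208),(317,80),(317,110),(317,135),(260,149),(375,149),(234,149),(401,149),(416,149)]
print(np.c_[uv,L(bydepth('wrist',uv,d,T))])
im=cv2.imread('pics/w20.png');cv2.imwrite('pics/c20.png',cv2.resize(im[120:180,360:440],None,fx=7,fy=7,interpolation=cv2.INTER_CUBIC))
e=L(plane('wrist',[(226,149)],.076-.004,T));print(e)
```

```text
[[ 3.18e+02  1.85e+02  2.55e-02  1.10e-03  8.81e-02]
 [ 3.18e+02  1.95e+02  3.36e-02  1.10e-03  8.90e-02]
 [ 3.18e+02  2.08e+02  4.40e-02  1.20e-03  9.03e-02]
 [ 3.17e+02  8.00e+01 -5.38e-02  1.00e-04  9.00e-02]
 [ 3.17e+02  1.10e+02 -3.24e-02  1.00e-04  9.03e-02]
 [ 3.17e+02  1.35e+02 -1.39e-02  2.00e-04  8.96e-02]
 [ 2.60e+02  1.49e+02 -1.40e-03 -4.69e-02  7.26e-02]
 [ 3.75e+02  1.49e+02 -1.60e-03  4.83e-02  7.15e-02]
 [ 2.34e+02  1.49e+02 -1.70e-03 -6.75e-02  7.64e-02]
 [ 4.01e+02  1.49e+02 -2.00e-03  6.92e-02  7.44e-02]
 [ 4.16e+02  1.49e+02 -2.50e-03  8.04e-02  7.84e-02]]
[[-0.0013 -0.0753  0.072 ]]
```

View pics/c20.png

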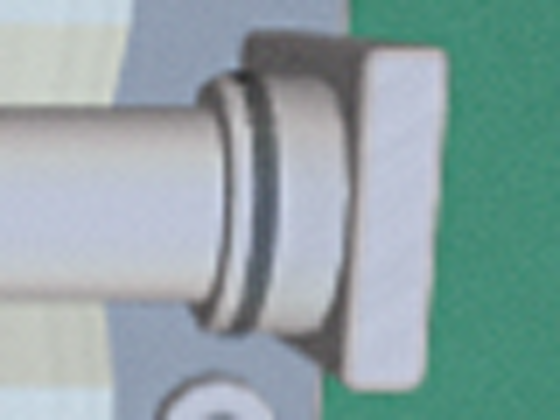

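```bash
python3 -c "
from h import *
print(bot.job_done());st()"
```

```text
the job is handed in; nothing more can be done
None
the job is handed in; nothing more can be done
```

The long column is in the V-blocks with its end against the end stop, and the strap is closed and pressed down on it. I handed the job in at about 25 s; the hand-in reports no verdict.

- **Laying it in:** I lowered the column until I felt contact, about 8 N on the V-blocks including its own weight. Sliding it took about 4–5 N. At the stop it stopped moving and the push rose to about 10 N.
- **Clamping:** I swung the strap over from behind its tab and pressed down until the pad was felt, reaching a steady 14.9 N. Then I let go straight upward.
- **Over the 1.5 kg guide:** When I first pushed the strap, the force reached about 23 N for a moment. The tab was rubbing on the finger, and following its arc brought the force down to 7–12 N.

**Last checks, with the gripper clear:**
- **Strap:** it is level to within a few hundredths of a radian and did not spring back.
- **Column:** the barrel top is at about 72 mm, as it should be. The nut touches the end stop in the picture, and the free end measured within 1 mm of its home position.
- **Bystanders:** by eye they look unmoved in the final scene picture; I did not measure them.
- **Pad force:** I could not read it after release. I estimate about 10 N from the push, and the strap has stayed down.

**Disagreements with the brief:**
- **Finger ends:** they lie about 35–40 mm behind the reported TCP, not at it. Because of this my first grasp closed just above the column without touching it. I re-aimed using the depth and scene cameras.
- **Finger offset:** it came out as 38–42 mm at the column but nearer 35 mm at the tab, and I did not resolve that.

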